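# Set a plug gauge on the V-rests with the gauge tongs

## Task

Hosel plug gauges must not be touched by hand (or gripper): take the sprung tongs out of their pot, grip the red-headed gauge with them, lift it off the sloping rack and lay it level in the two V-rests of the green checking fixture, its red head drawn right up against the end stop. Then stand the tongs back in their pot and let go of them. Leave the other gauges in the rack and the things lying about undisturbed.

Things in the scene. Friction and masses are not known exactly. Their poses are not given: they have to be found in the camera images.
- tongs_grip (a point): Sprung tongs, 157 mm tall, 90 g, black sleeves, orange jaws, standing jaws down in the grey pot. The point: midway between the sleeves, 110 mm above the tips, where a gripper from above presses them; the bow's pivot is 40 mm and its top 47 mm above it. z up to the bow; the arms close along y. Sleeves: 26 mm wide, 23 mm above to 33 mm below the point.
- tongs_jaws (a point): Tongs: middle of the two jaws' grooves, on the centre line, 102 mm below tongs_grip, 8 mm above the tips. Jaws 18 mm wide along x; grooved to fit a 14 mm shank only when it lies square to the tongs, along their x. Sprung open they are 42 mm apart inside, 63 mm over all; holding a shank, 28 mm over all.
- tongs_left (a joint): Closing angle of one arm of the tongs (the other likewise): 0 sprung open, 0.125 rad on a 14 mm shank (sleeves then parallel). Width over the sleeves: open 46 mm at the grip point and 51 mm 19 mm lower; on a shank 36 mm. Begins to close at 2.5 N, meets the shank at 6 N; 20 to 30 N grips firmly. 43 mm between the fingers lets the gauge go but keeps the tongs.
- gauge_red_mid (a point): Red-headed steel plug gauge, to be moved; about 100 g, 150 mm long: head 24 mm across, 14 mm long, then a 14 mm shank 96 mm long, then a 9.6 mm nose 40 mm long. The point is the middle of the shank, on its axis, 62 mm from the head's end face; x points along the gauge to the head.
- gauge_blue_mid (a point): Blue-headed plug gauge, stays in the rack. The same sizes and axes as the red one.
- gauge_yellow_mid (a point): Yellow-headed plug gauge, stays in the rack. The same sizes and axes as the red one.
- rack: Fixed beech rack, base 150 x 160 mm; three gauges lie side by side in it, 46 mm apart, any order, sloping 35 degrees, head up and away from the robot, hanging by the head's shoulder. Origin on the bench under the shank middle (80 mm up) of the middle gauge; x up the slope, z up. Saddles 36 mm below and 44 mm above the shank middle; between them the shank is free all round.
- fixture_home (a point): Green checking fixture, fixed. The point, 60 mm above the bench, is where the middle of the red gauge's shank belongs; x points to the end stop, z up. Two steel V-rests, 8 mm thick, open upward, 32 mm either side of it along x. The face of the stop's steel button (14 mm across) is 62 mm from it along +x.
- fixture: The fixture's base, 206 x 78 x 18 mm; origin under its middle, 13 mm behind home; x to the stop. The stop's block is 74 mm tall. A dial indicator, swung aside on a post, stands at x -80 to -100 mm, y 16 to 86 mm, and is 134 mm tall.
- stand_floor (a point): Grey pot for the tongs, fixed, 62 mm tall, walls 6 mm. The point is the middle of its inner floor, 6 mm above the bench, on which the tongs stand; inside it measures 34 mm along x and 80 mm along y (the tongs' closing line goes along y).
- ring_gauge: Steel ring gauge, 44 mm across, 14 mm tall, loose; origin at its underside; leave it alone.
- v_block: Steel V block, 44 x 60 x 42 mm tall, loose; origin at its underside; leave it alone.
- glue_bottle: Glue bottle, 44 mm across, 148 mm tall, loose; origin at its underside; leave it alone.
- pin_jar: Jar of pins (the nearer of two), 56 mm across, 74 mm tall, loose; origin at its underside; leave it alone.
- marker: Marker pen (the nearer of two), 135 mm long, 16 mm thick, loose; origin at its underside; leave it alone.

How it is judged:
On the way, in this order (a step that is already met when the one before it is completed fails the run):
1. the gripper has lifted the tongs clear of the pot (z of tongs_grip in the frame of stand_floor above 0.165 m and contact force between the fingers and tongs above 0.5 N), for 0.1 s.
2. the red gauge, held in the tongs, is lifted off the rack (distance of gauge_red_mid from where it was at the start of the episode above 0.04 m and contact force between tongs and gauge_red above 0.5 N), for 0.1 s.
3. the red gauge lies level in both V-rests with its head against the stop (distance between gauge_red_mid and fixture_home below 0.0045 m and angle between the x axis of gauge_red_mid and the x axis of fixture_home, either way round below 0.05 rad and x of gauge_red_mid in the frame of fixture_home above -0.002 m and z of gauge_red_mid in the frame of fixture_home below 0.003 m and angle between gauge_red_mid's own x axis and vertical between 1.52 and 1.62 rad), for 0.2 s.
At the end, for the whole second after the job is handed in: Red gauge in both V-rests, level and in line within 3 degrees, middle within 4.5 mm of home, head within 2 mm of the stop; tongs at rest upright (within 17 degrees) on their pot's floor; blue and yellow gauges within 8 mm of where they lay (all of step 3 and linear speed of gauge_red below 0.01 m/s and z of tongs_grip in the frame of stand_floor between 0.095 and 0.125 m and horizontal distance between tongs_grip and stand_floor below 0.04 m and angle between tongs_grip's own z axis and vertical below 0.3 rad and linear speed of tongs below 0.02 m/s and distance of each of gauge_blue_mid, gauge_yellow_mid from where it was at the start of the episode below 0.008 m); the robot touches nothing.
It fails at once if the gripper or arm touches a plug gauge (contact force between any of the fingers, the arm and gauge_red above 0.5 N or contact force between any of the fingers, the arm and gauge_blue above 0.5 N or contact force between any of the fingers, the arm and gauge_yellow above 0.5 N).
It fails at once if another gauge is knocked out of its place in the rack (distance of any of gauge_blue_mid, gauge_yellow_mid from where it was at the start of the episode above 0.02 m).
It fails at once if a thing lying about is shifted more than 20 mm (distance of any of ring_gauge, v_block, glue_bottle, pin_jar, marker from where it was at the start of the episode above 0.02 m).
It also fails if it takes over 61 s, if anything falls off the work surface, if the arm or the gripper's body presses on something with over 40 N, if the wrist force passes 120 N, or if a joint passes its speed limit or range.

## Robot

A 7-joint arm with a two-finger parallel gripper is mounted at the origin on a cart in front of the work surface, level with it; the furniture and walls round the work are solid. World frame = base frame: x ahead of the robot, y to its left, z up, the work surface at z = 0. Lengths are in m, angles in rad, forces in N, time in s.
With the tool pointing down it reaches from about 0.4 to 0.875 m from the base axis. Payload 19.3 kg.
Tool frame: the origin (TCP) lies at the very end of the fingers, on their centre line; the grasp point (between the pads) lies 19 mm behind it; z points along the fingers, y is the line along which they close (so a half turn about z gives the same grasp; the last joint's range is limited). The gripper opens to 85 mm and grips with 20 to 120 N. Pads are 22 mm wide; open, the fingers measure 114 mm over their backs; the gripper's body (76 mm by 85 mm) begins 54 mm behind the grasp point. The pads swing forward as they close: fully open they stand 13 mm farther back than shut.
Start: joints at [-1.399, 0.521, -0.036, 1.599, 0.021, 1.021, -0.113], TCP at [0.15, 0.607, 0.231] pointing down, gripper open.
Joint ranges: [-2.91, 2.91], [-0.3, 2.13], [-1.5, 1.42], [0.17, 2.43], [-1.26, 4.41], [0.16, 1.93], [-2.52, 2.52]. Speed limits (rad/s): [1.89, 1.89, 2.39, 2.39, 3.01, 3.01, 3.01].

## Interface

Orientations are given as [roll, pitch, yaw] about the fixed x, y, z axes, in that order (R = Rz(yaw) Ry(pitch) Rx(roll)).
In Python, from workcell import bot gives the robot as it stands. The module is installed in compiled form; this text tells all that it offers.
- The arm moves only by the tool apply_moves, never from a script. Its arguments are lists of equal length, an entry for each row: "claw": the finger opening in m, from 0 to 0.0854; "xyz": the shift along the tool's x, y, z in m, a list of three; "twist": the turn, a rotation vector about the tool's x, y, z in rad, a list of three. A call has 1 to 20 rows; each row shifts and turns the commanded pose from where the row before left it, along the tool's axes as they then stand; what a row does not reach is not made up. A row lasts 1/10 s, in which the tool goes at most 50 mm and 8.59 degrees, less where a joint would pass 70% of its speed; a pose out of reach is approached as far as the arm can. A call with a gripper value outside its range is refused whole. The fingers move at their own pace and stop on an object; "force" is the grip in N (left out, the last holds). Time passes only in rows, so rows that do not move let the fingers close. It gives the time, the measured TCP pose, the force, the opening and the grip force at its end, in the units of the state.
- bot.observe(): the state, without advancing time (a new reading comes with each control period).
- bot.grab_frame(name): name is "scene" or "top"; returns a dict with "img" (384x512x3 uint8, red, green, blue), "vfov" (degrees; the focal length in pixels is half the picture's height over the tangent of half this angle, whatever the lens; pixels are square), "cx", "cy" (the principal point, pixels), "distortion" ([k1, k2, p1, p2, k3] as OpenCV has them; the pictures are not rectified), "view" (4x4, takes a point from world to camera coordinates). Camera axes: x right, y up, looking along -z (the intrinsics and any distortion apply to the point x, -y, -z); pixel columns grow to the right and rows downward; lengths in m; the calibration is good to about 2 mm. A picture is of the moment at which its call begins. There is no depth.
- bot.job_done(): hands the job in; it is judged then, once.
Trained networks look in the newest picture that a camera, given by its name, has taken for a name from the list of things; names that differ only in an ending like _2 or _b are one class to them, and where a whole thing is asked for, a point or a joint stands for the part that bears it (a point fixed in the world has none). Each returns a list of dicts, best first, with "score" (0 to 1); they miss things now and then, are a little off and sometimes report something else, mostly with a low value. They report only what shows in the picture. A call takes as long as a camera call.
- bot.find_in(camera, query): "position" ([x, y, z] in m, in world coordinates, good to about 4 mm: the middle of the surface that is visible of it).
The state is a dict: "clock": time; "qpos": joint angles; "qd": joint speeds; "joint_efforts": joint torques, N m; "position": TCP position; "tool_rot": TCP orientation; "force": force on the tool from outside, world axes, zero at the start; "moment": the same for the moment, N m; "grip_width": finger opening in m; "finger_force": force on a finger pad.
Only numpy, scipy, OpenCV 4.12 (cv2) and the standard library are available. Lean on these libraries where they do the work, as an engineer would, in place of code of your own. Each camera call takes 0.05 s, during which the arm holds its last target. There are 200 camera calls.

## Working session

There is one attempt and no reset: what is moved stays moved. The work goes in short steps, Python scripts to look and compute and a tool call to move; the robot and the scene stay as the last step left them, time stands still between calls to the robot, and variables do not carry over. Pictures are saved under pics/ and viewed, at most 10 in all, crops included, and the job is handed in when it is done.

Besides the shell and the picture viewer there is one more tool, called after "Call:" as name(argument=value, ...) on one line, values as JSON. apply_moves: Moves the arm, as the interface text tells. Its arguments: {"type":"object","properties":{"claw":{"type":"array"},"xyz":{"type":"array"},"twist":{"type":"array"},"force":{"type":"number"}},"required":["claw","xyz","twist"]}

```bash
mkdir -p pics; python3 - <<'E'
from workcell import bot
import cv2,pickle
s=bot.observe();print(s)
F={}
for c in("scene","top"):
    f=bot.grab_frame(c);F[c]=f
    cv2.imwrite(f"pics/{c}0.png",f["img"][:,:,::-1])
    print(c,f["vfov"],f["cx"],f["cy"],f["distortion"],f["view"])
    for n in "tongs_grip tongs_jaws gauge_red_mid gauge_blue_mid gauge_yellow_mid rack fixture stand_floor fixture_home ring_gauge v_block glue_bottle pin_jar marker".split():
        try:print(n,[([round(float(v),4) for v in d["position"]],round(d["score"],2)) for d in bot.find_in(c,n)[:3]])
        except Exception as e:print(n,e)
pickle.dump(F,open("f0.pkl","wb"))
print(bot.observe()["clock"])
E
```

```text
{'clock': 0.0, 'qpos': array([-1.39920839,  0.52204788, -0.03633173,  1.60002348,  0.02118438,
        1.02109746, -0.11277409]), 'qd': array([ 1.03860171e-03,  8.50474864e-04, -4.40609077e-04,  8.15749801e-05,
        1.04954203e-04, -1.13276673e-03, -1.45723623e-03]), 'joint_efforts': array([-8.87269471e-04, -9.27103114e+01,  1.97882608e+00, -3.69927406e+01,
        1.76706706e-02,  8.19451350e-03,  3.95864777e-05]), 'position': array([0.14959552, 0.60647035, 0.23069903]), 'tool_rot': array([-3.14040292e+00,  7.02599399e-05,  2.89981656e+00]), 'force': array([-0.29653539, -0.4560015 ,  0.74027899]), 'moment': array([0.01876083, 0.00678829, 0.03038585]), 'finger_force': 0.0, 'grip_width': 0.08532246735401627}
scene 45.589075514072086 244.4857044991992 185.4964357203564 [-0.08001969  0.          0.          0.          0.        ] [[-0.84825207 -0.52958231  0.00331685  0.49639343]
 [ 0.2137993  -0.33670704  0.91701594 -0.24742939]
 [-0.48451861  0.77856981  0.39883677 -1.29856231]
 [ 0.          0.          0.          1.        ]]
tongs_grip [([0.5454, 0.3475, 0.1102], 0.88)]
tongs_
[... 1105 characters left out ...]
lue_mid [([0.5877, 0.0746, 0.0866], 0.51)]
gauge_yellow_mid [([0.5808, 0.0234, 0.0917], 0.66), ([0.5433, 0.3157, 0.1305], 0.5)]
rack [([0.5781, 0.0158, 0.0098], 0.78), ([0.5355, 0.3167, 0.0069], 0.52)]
fixture [([0.5032, -0.2766, 0.0195], 0.82)]
stand_floor [([0.5372, 0.3151, 0.0085], 0.7), ([0.5842, 0.0708, 0.0871], 0.69)]
fixture_home [([0.4961, -0.2802, 0.0202], 0.67)]
ring_gauge [([0.439, 0.0844, 0.0152], 0.65)]
v_block [([0.4082, -0.0574, 0.0378], 0.93), ([0.5391, 0.3183, 0.1307], 0.47)]
glue_bottle [([0.7507, 0.1248, 0.0865], 0.9)]
pin_jar [([0.7304, -0.2184, 0.0735], 0.93), ([0.5905, 0.0706, 0.0869], 0.48), ([0.5027, -0.2796, 0.015], 0.2)]
marker [([0.3715, 0.1529, 0.0117], 0.64)]
1.5
```

View pics/top0.png

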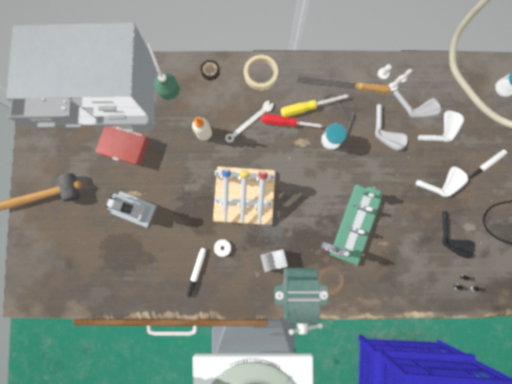

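View pics/scene0.png

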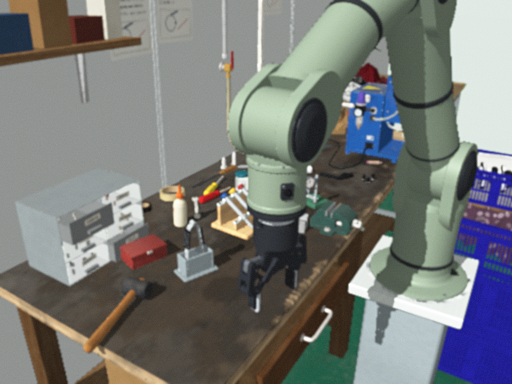

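Top view: pot with tongs at about (130,208), rack at (245,195) with the red gauge on the right (head 263,176), and the fixture from (345,255) to (370,190) with its stop at the upper end. The arm is out of the top frame. In the scene view the gripper is at (270,270) and the tongs stand in the pot at (195,250). Next I'll take zoomed crops for precise poses.

```bash
cat > h.py <<'E'
import numpy as np,cv2,pickle
from scipy.spatial.transform import Rotation as R
def K(f):
    h=f["img"].shape[0]; F=h/2/np.tan(np.radians(f["vfov"])/2)
    return np.array([[F,0,f["cx"]],[0,F,f["cy"]],[0,0,1.]])
S=np.diag([1,-1,-1.])
def rt(f):
    V=np.array(f["view"]);return S@V[:3,:3],S@V[:3,3]
def proj(f,P):
    r,t=rt(f);return cv2.projectPoints(np.array(P,float).reshape(-1,1,3),cv2.Rodrigues(r)[0],t,K(f),np.array(f["distortion"]))[0][:,0]
def back(f,uv,z):
    r,t=rt(f);n=cv2.undistortPoints(np.array(uv,float).reshape(-1,1,2),K(f),np.array(f["distortion"]))[:,0]
    d=np.c_[n,np.ones(len(n))]@r;c=-r.T@t
    return c+d*((z-c[2])/d[:,2])[:,None]
E
python3 - <<'E'
from h import *
F=pickle.load(open("f0.pkl","rb"));f=F["top"];im=f["img"][:,:,::-1].copy()
hsv=cv2.cvtColor(im,cv2.COLOR_BGR2HSV)
def crop(x,y,w,h):
    return cv2.resize(im[y:y+h,x:x+w],(w*5,h*5),interpolation=cv2.INTER_CUBIC)
L=np.vstack([crop(95,175,80,60),crop(205,163,80,60)])
Rr=crop(315,170,80,120)[:600]
cv2.imwrite("pics/c1.png",np.hstack([L,Rr]))
# fixture green mask
m=((hsv[...,0]>60)&(hsv[...,0]<90)&(hsv[...,1]>70)).astype(np.uint8);m[:, :325]=0;m[:,390:]=0;m[:180]=0;m[268:]=0
ys,xs=np.nonzero(m);w=back(f,np.c_[xs,ys],0.018)[:,:2]*1000
print(len(xs),cv2.minAreaRect(w.astype(np.float32)))
for n,(lo,hi) in dict(red=(170,8),yel=(22,35),blue=(100,125)).items():
    h=hsv[...,0];mm=((h>=lo)|(h<=hi)) if lo>hi else ((h>=lo)&(h<=hi))
    mm=mm&(hsv[...,1]>120);sub=np.zeros_like(mm);sub[165:185,215:275]=1;mm&=sub
    ys,xs=np.nonzero(mm)
    if len(xs):print(n,len(xs),xs.mean(),ys.mean(),back(f,[[xs.mean(),ys.mean()]],0.116))
E
```

```text
1202 ((502.3153381347656, -282.6891174316406), (78.37918090820312, 208.54067993164062), 68.25508117675781)
red 24 262.4166666666667 175.04166666666666 [[ 0.61820212 -0.02560455  0.116     ]]
yel 26 244.19230769230768 174.1153846153846 [[0.62074856 0.01974747 0.116     ]]
blue 16 225.625 173.0 [[0.62379001 0.06602793 0.116     ]]
```

View pics/c1.png

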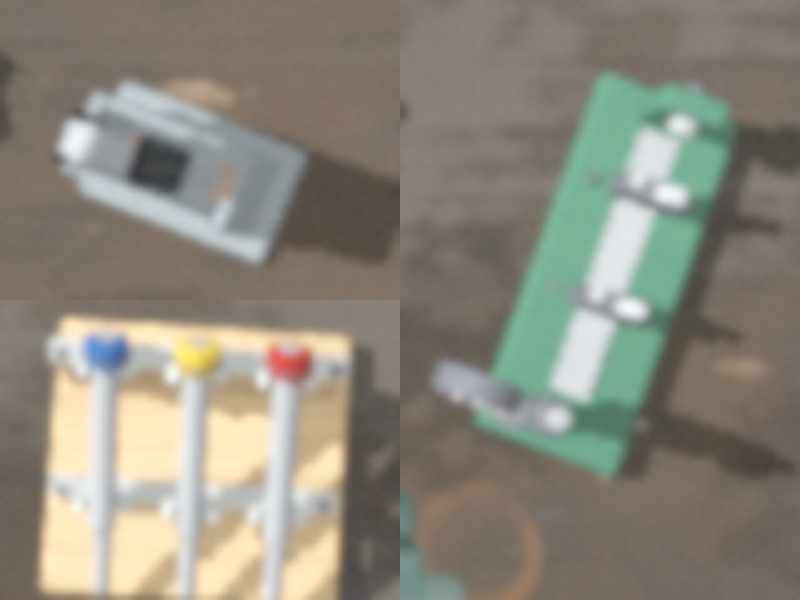

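The crop shows the pot edges running about 22° to the image x axis, the bow at crop (75,140), the red shank down column ~280, and the V-rests at about (632,187) and (592,298). I'll check the poses by overlaying models.

```bash
cat > ov.py <<'E'
from h import *
f=pickle.load(open("f0.pkl","rb"))["top"];im=f["img"][:,:,::-1].copy()
def fr(x,y,z,yaw,pitch=0):return R.from_euler('xyz',[0,-pitch,yaw],degrees=True).as_matrix(),np.array([x,y,z])
def draw(img,T,pts,x0,y0,col,closed=False):
    P=(T[0]@np.array(pts,float).T).T+T[1];q=(proj(f,P)-[x0,y0]+.5)*5-.5
    cv2.polylines(img,[np.round(q).astype(np.int32)],closed,col,1,cv2.LINE_AA)
def crop(x,y,w,h):return cv2.resize(im[y:y+h,x:x+w],(w*5,h*5),interpolation=cv2.INTER_CUBIC)
def rect(a,b,z):return [[-a,-b,z],[a,-b,z],[a,b,z],[-a,b,z]]
A=crop(95,175,80,60);B=crop(205,163,80,60);C=crop(315,170,80,120)
pot=fr(.537,.315,0,-22)
for z in(0,.062):draw(A,pot,rect(.023,.046,z),95,175,(0,255,255),1)
draw(A,pot,rect(.017,.04,.062),95,175,(0,0,255),1)
for s in(-1,1):draw(A,pot,[[0,s*.0315,.006],[0,s*.023,.116],[0,s*.01,.156],[0,0,.163]],95,175,(0,255,0))
rk=(.576,.018,-3.0)
for k,n in((-1,'r'),(0,'y'),(1,'b')):
    b=fr(rk[0],rk[1],0,rk[2]);m=b[1]+b[0]@[0,k*.046,.08]
    g=fr(*m,rk[2],35);draw(B,g,[[-.088,0,0],[.062,0,0]],205,163,(0,255,0))
    for x in(.062,.048):
        a=np.linspace(0,6.28,20);draw(B,g,np.c_[x+0*a,.012*np.cos(a),.012*np.sin(a)],205,163,(255,0,255))
    for x in(-.048,):
        a=np.linspace(0,6.28,20);draw(B,g,np.c_[x+0*a,.007*np.cos(a),.007*np.sin(a)],205,163,(255,0,0))
    print(n,m)
fx=fr(.5023,-.2827,0,-21.75);home=fx[1]+fx[0]@[.013,0,.06];print(home)
draw(C,fx,rect(.103,.039,.018),315,170,(0,255,255),1)
h=fr(*home,-21.75);draw(C,h,[[-.088,0,0],[.062,0,0]],315,170,(0,0,255))
for x in(-.036,-.028,.028,.036):draw(C,h,[[x,-.02,0],[x,.02,0]],315,170,(255,0,0))
draw(C,h,rect(.007,.007,0),315,170,(255,0,255),1)
r,t=rt(f);print("cam",-r.T@t)
cv2.imwrite("pics/ov.png",np.hstack([np.vstack([A,B]),C]))
E
python3 ov.py
```

```text
r [ 0.57359255 -0.02793696  0.08      ]
y [0.576 0.018 0.08 ]
b [0.57840745 0.06393696 0.08      ]
[ 0.51437452 -0.28751725  0.06      ]
cam [ 0.46156057 -0.00318947  1.0612882 ]
```

View pics/ov.png

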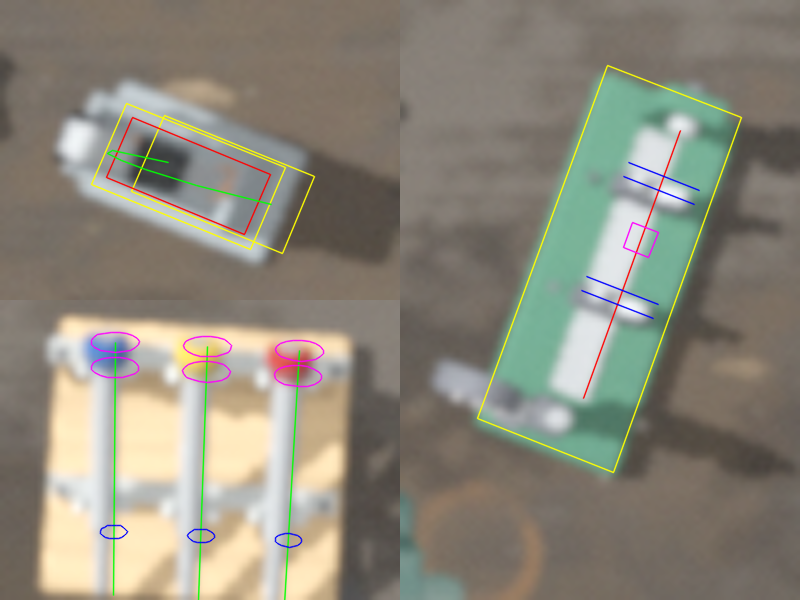

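Overlay shows the rack needs about +4 mm in y and −0.5° of yaw, and the fixture is good to about 2 mm. The pot looks larger than modelled, so I'll look closer in both cameras.

```bash
cat > ov2.py <<'E'
from ov import *
import sys
Fs=pickle.load(open("f0.pkl","rb"))
x,y,yw=map(float,sys.argv[1:4])
out=[]
for c,(x0,y0,w,h) in dict(top=(100,180,65,55),scene=(160,200,65,90)).items():
    g=Fs[c];I=cv2.resize(np.ascontiguousarray(g["img"][y0:y0+h,x0:x0+w,::-1]),(w*6,h*6),interpolation=cv2.INTER_CUBIC)
    I=cv2.convertScaleAbs(I,alpha=1.4)
    T=fr(x,y,0,yw)
    def d(pts,col,cl=0):
        P=(T[0]@np.array(pts,float).T).T+T[1];q=(proj(g,P)-[x0,y0]+.5)*6-.5
        cv2.polylines(I,[np.round(q).astype(np.int32)],bool(cl),col,1,cv2.LINE_AA)
    d(rect(.023,.046,0),(0,255,255),1);d(rect(.023,.046,.062),(0,255,255),1);d(rect(.017,.04,.062),(0,0,255),1)
    for s in(-1,1):d([[0,s*.0315,.006],[0,s*.023,.116],[0,s*.01,.156],[0,0,.163]],(0,255,0))
    out.append(cv2.copyMakeBorder(I,0,540-h*6,0,0,cv2.BORDER_CONSTANT))
cv2.imwrite("pics/"+sys.argv[4],np.hstack(out))
E
python3 ov2.py .541 .318 -22 pot1.png >/dev/null
```

```text
(no output)
```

View pics/pot1.png

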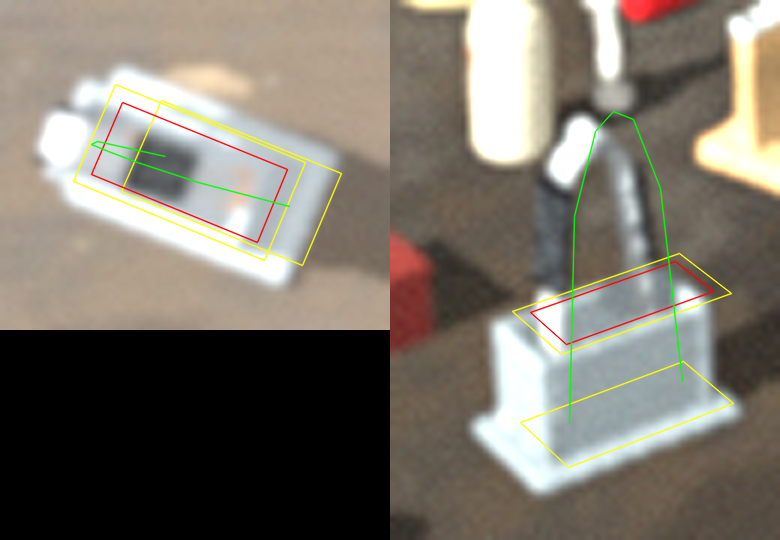

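```bash
cat > fit.py <<'E'
from ov import *
from scipy.optimize import least_squares
Fs=pickle.load(open("f0.pkl","rb"))
s=lambda X,Y:((X-389.5)/6-.5+160,(Y+.5)/6-.5+200)
t=lambda X,Y:((X+.5)/6-.5+100,(Y+.5)/6-.5+180)
# cam, uv, kind, sx, sy
O=[("scene",s(540,490),0,None),("scene",s(740,410),0,None),("scene",s(472,428),0,None),
("top",t(338,155),0,(1,-1)),("top",t(283,285),0,(-1,-1)),
("scene",s(493,325),1,None),("scene",s(546,350),1,None),("scene",s(713,293),1,None)]
# assign scene corners by nearest predicted
sc=[(-1,1),(-1,-1),(1,1)]
def pred(p):
    T=fr(p[0],p[1],0,p[2]*100);r=[]
    for c,uv,k,sg in O:
        a,b,z=(p[3],p[4],.004) if k==0 else (.023,.046,.062)
        Q=np.array([[i*a,j*b,z] for i in(1,-1) for j in(1,-1)])@T[0].T+T[1];q=proj(Fs[c],Q)
        if sg is None:
            e=q-uv;r.append(e[np.argmin((e**2).sum(1))])
        else:r.append(q[[(1,1),(1,-1),(-1,1),(-1,-1)].index(sg)]-uv)
    return np.array(r)
o=least_squares(lambda p:pred(p).ravel(),[.545,.32,-.22,.031,.054],loss="soft_l1")
print(o.x.round(4));print(pred(o.x).round(1).tolist())
E
python3 fit.py|tail -2
sed -i 's/^    out.append/    for s in(-1,1):d([[-.013,s*.0255,.083],[.013,s*.0255,.083],[.013,s*.02,.139],[-.013,s*.02,.139]],(255,0,255),1)\n    out.append/' ov2.py
```

```text
[ 0.5428  0.3306 -0.2064  0.032   0.0553]
[[0.3, -0.2], [0.3, -0.4], [0.1, -0.4], [-0.1, -0.0], [0.4, -0.0], [-0.1, -0.3], [-0.5, 2.7], [-0.2, 1.5]]
```

```bash
python3 ov2.py .5428 .3306 -20.6 pot2.png >/dev/null
```

```text
(no output)
```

View pics/pot2.png

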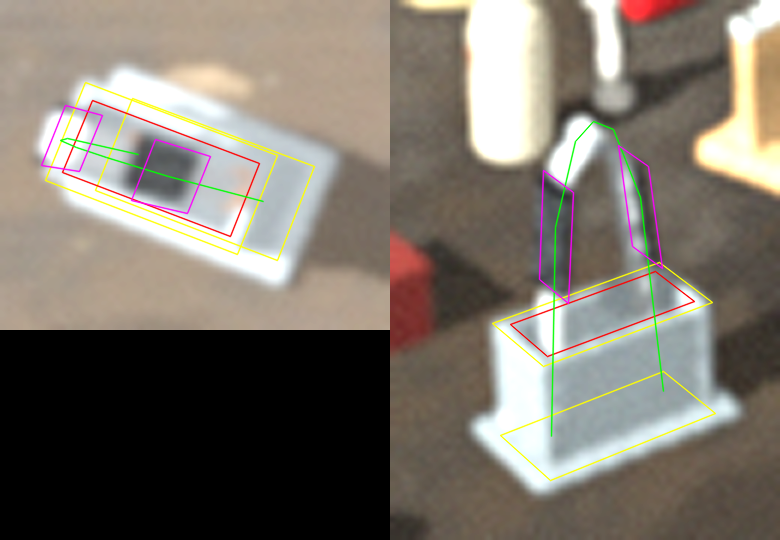

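Model now matches in both views: the magenta sleeves fit the dark sleeves to about 3 mm, and the pot rim fits at about (493–713, 265–365). Tongs are at about (0.545, 0.333), yaw −20°. Moving above them.

Call:
apply_moves(claw=[0.085,0.085,0.085,0.085,0.085,0.085,0.085,0.085,0.085,0.085,0.085,0.085,0.085,0.085,0.085], xyz=[[0,0,0],[-0.02,-0.005,0],[-0.037,-0.01,0.003],[-0.037,-0.01,0.003],[-0.037,-0.01,0.003],[-0.037,-0.01,0.003],[-0.037,-0.01,0.003],[-0.037,-0.01,0.003],[-0.037,-0.01,0.003],[-0.037,-0.01,0.003],[-0.037,-0.01,0.003],[-0.037,-0.01,0.003],[-0.037,-0.01,0],[-0.037,-0.007,0],[0,0,0]], twist=[[0,0,0.107],[0,0,0],[0,0,0],[0,0,0],[0,0,0],[0,0,0],[0,0,0],[0,0,0],[0,0,0],[0,0,0],[0,0,0],[0,0,0],[0,0,0],[0,0,0],[0,0,0]], force=20)

```text
clock: 3.0
position: [0.5482, 0.3292, 0.2012]
tool_rot: [-3.141, 0.002, 2.787]
force: [-0.8, -0.3, -0.2]
grip_width: 0.0851
finger_force: 0.0
```

Call:
apply_moves(claw=[0.085,0.085,0.085,0.085,0.085,0.085,0.06,0.052,0.052,0.052], xyz=[[0.004,0.003,0.01],[0,0,0.02],[0,0,0.025],[0,0,0.025],[0,0,0.02],[0,0,0.003],[0,0,0],[0,0,0],[0,0,0],[0,0,0]], twist=[[0,0,0],[0,0,0],[0,0,0],[0,0,0],[0,0,0],[0,0,0],[0,0,0],[0,0,0],[0,0,0],[0,0,0]])

```text
clock: 4.0
position: [0.5415, 0.338, 0.0991]
tool_rot: [3.141, 0.001, 2.793]
force: [0.4, -0.4, -0.4]
grip_width: 0.0521
finger_force: 0.2
```

```bash
python3 - <<'E'
from h import *
from workcell import bot
f=bot.grab_frame("scene");g=bot.grab_frame("top")
pickle.dump(dict(scene=f,top=g),open("f1.pkl","wb"))
a=cv2.resize(f["img"][170:270,140:240,::-1],(500,500),interpolation=2)
b=cv2.resize(g["img"][160:260,90:150,::-1],(300,500),interpolation=2)
cv2.imwrite("pics/g1.png",np.hstack([a,b]))
E
```

```text
(no output)
```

View pics/g1.png

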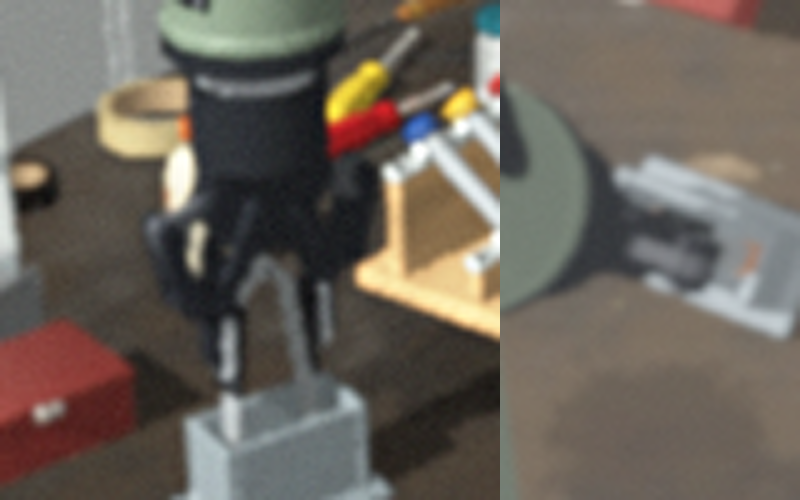

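Fingers straddle the tongs, with sleeves at (230,340) and (320,320). A small correction, then close to 42 mm and lift.

Call:
apply_moves(claw=[0.052,0.045,0.042,0.042,0.042,0.042,0.042,0.042,0.042,0.042,0.042,0.042,0.042,0.042], xyz=[[-0.004,-0.003,0.002],[0,0,0],[0,0,0],[0,0,0],[0,0,0],[0,0,-0.005],[0,0,-0.015],[0,0,-0.02],[0,0,-0.025],[0,0,-0.025],[0,0,-0.02],[0,0,-0.01],[0,0,0],[0,0,0]], twist=[[0,0,0],[0,0,0],[0,0,0],[0,0,0],[0,0,0],[0,0,0],[0,0,0],[0,0,0],[0,0,0],[0,0,0],[0,0,0],[0,0,0],[0,0,0],[0,0,0]])

```text
clock: 5.5
position: [0.5437, 0.3334, 0.2158]
tool_rot: [-3.141, -0.0, 2.793]
force: [-0.2, -0.2, -0.7]
grip_width: 0.0422
finger_force: 3.2
```

```bash
cat > look.py <<'E'
# python3 look.py name sx sy sw tx ty tw : crops (square) of both cameras with the tongs model drawn from the measured pose
from h import *
from workcell import bot
import sys
n=sys.argv[1];sx,sy,sw,tx,ty,tw=map(int,sys.argv[2:8])
dr=[float(v) for v in sys.argv[8:11]] if len(sys.argv)>8 else [0,0,0]
F={c:bot.grab_frame(c) for c in("scene","top")};pickle.dump(F,open(n+".pkl","wb"))
s=bot.observe();M=R.from_euler("xyz",s["tool_rot"]).as_matrix();p=s["position"]
print(s["clock"],p,s["tool_rot"],s["grip_width"],s["finger_force"],s["force"])
gz=-.019
ja=M@[dr[0],dr[1],gz+.102+dr[2]]+p
print("jaws",ja)
if sw:
  out=[]
  for c,x,y,w in(("scene",sx,sy,sw),("top",tx,ty,tw)):
    k=400/w;I=cv2.resize(np.ascontiguousarray(F[c]["img"][y:y+w,x:x+w,::-1]),(400,400),interpolation=2)
    I=cv2.convertScaleAbs(I,alpha=1.3)
    for pts,col in(([[0,0,-.083],[0,0,.027]],(0,255,0)),([[-.009,0,.019],[.009,0,.019]],(0,0,255)),([[0,-.027,.027],[0,.027,.027]],(255,0,255))):
        # relative to grip: z down from grip point; jaws at +.102
        q=proj(F[c],np.array(pts)@M.T+(p+M@[dr[0],dr[1],gz+.083+dr[2]]))
        cv2.polylines(I,[np.round((q-[x,y]+.5)*k).astype(np.int32)],False,col,1,cv2.LINE_AA)
    out.append(I)
  cv2.imwrite(f"pics/{n}.png",np.hstack(out))
E
python3 look.py g2 150 180 100 80 150 80
```

```text
5.6 [0.54359087 0.33327066 0.21521847] [-3.14017359e+00 -9.31124288e-04  2.79278964e+00] 0.04202598157458728 3.159243775298819 [ 0.5109315   0.16305923 -1.44966999]
jaws [0.54347798 0.33318638 0.13221859]
```

View pics/g2.png

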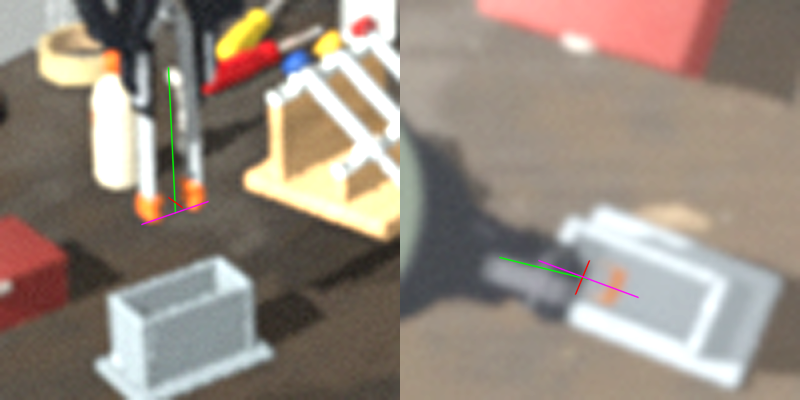

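Tongs hang from the gripper above the empty pot. The orange tips at (150,215) and (195,200) sit within about 2 mm of the model. Now compute the transit to the rack.

```bash
cat > mv.py <<'E'
from h import *
def tool(yaw,slope):  # tongs frame yaw/slope deg -> tool matrix
    T=R.from_euler('xyz',[0,-slope,yaw],degrees=True).as_matrix()
    return np.c_[-T[:,0],T[:,1],-T[:,2]]
def plan(p,rot,P,M1):
    M=R.from_euler('xyz',rot).as_matrix() if np.shape(rot)==(3,) else rot
    print("rotvec",R.from_matrix(M.T@M1).as_rotvec().round(4),"shift before turn",(M.T@(np.array(P)-p)).round(4),"after turn",(M1.T@(np.array(P)-p)).round(4))
E
python3 - <<'E'
from mv import *
from workcell import bot
s=bot.observe();M1=tool(-3.5,35)
j=np.array([.5742,-.0237,.080])-M1[:,0]*.004
T=j-M1[:,2]*.083;print(T)
plan(s["position"],s["tool_rot"],T+[0,0,.08],M1)
E
```

```text
[ 0.52995245 -0.0209937   0.15028393]
rotvec [-0.0891 -0.6077 -0.2783] shift before turn [-0.1082 -0.3376 -0.0147] after turn [-0.0152 -0.3544 -0.0077]
```

Call:
apply_moves(claw=[0.042,0.042,0.042,0.042,0.042,0.042,0.042,0.042,0.042,0.042,0.042,0.042,0.042,0.042,0.042,0.042,0.042,0.042,0.042,0.042], xyz=[[-0.003,-0.01,-0.015],[-0.006,-0.019,-0.02],[-0.009,-0.029,-0.005],[-0.01,-0.03,0],[-0.01,-0.03,0],[-0.01,-0.03,0],[-0.01,-0.03,0],[-0.01,-0.03,0],[-0.01,-0.03,0],[-0.01,-0.03,0],[-0.01,-0.03,0],[-0.007,-0.025,0],[-0.003,-0.015,0],[0,0,0],[0,0,0],[0,0,0],[0,0,0],[0,0,0],[0,0,0],[0,0,0]], twist=[[0,0,0],[0,0,0],[0,0,0],[0,0,0],[0,0,0],[0,0,0],[0,0,0],[0,0,0],[0,0,0],[0,0,0],[0,0,0],[0,0,0],[0,0,0],[-0.015,-0.101,-0.046],[-0.015,-0.101,-0.046],[-0.015,-0.101,-0.046],[-0.015,-0.101,-0.046],[-0.015,-0.101,-0.046],[-0.015,-0.101,-0.046],[0,0,0]])

```text
clock: 7.6
position: [0.5299, -0.0268, 0.256]
tool_rot: [-3.138, 0.548, 3.042]
force: [-0.1, 0.8, -0.7]
grip_width: 0.0421
finger_force: 3.2
```

```bash
python3 look.py g3 190 160 100 210 130 90; python3 - <<'E'
from mv import *
from workcell import bot
s=bot.observe();M1=tool(-3.5,35)
j=np.array([.5742,-.0237,.080])-M1[:,0]*.004
T=j-M1[:,2]*.083
plan(s["position"],s["tool_rot"],T,M1)
E
```

```text
7.7 [ 0.53085623 -0.02719599  0.25630146] [-3.14006565  0.54615362  3.03710997] 0.041933437911046555 3.1528615969000384 [-0.36675373  0.10474844 -0.71401259]
jaws [ 0.57371841 -0.03181815  0.18537566]
rotvec [-0.0253 -0.0647 -0.0363] shift before turn [0.0564 0.0062 0.0898] after turn [0.0619 0.0061 0.0861]
```

View pics/g3.png

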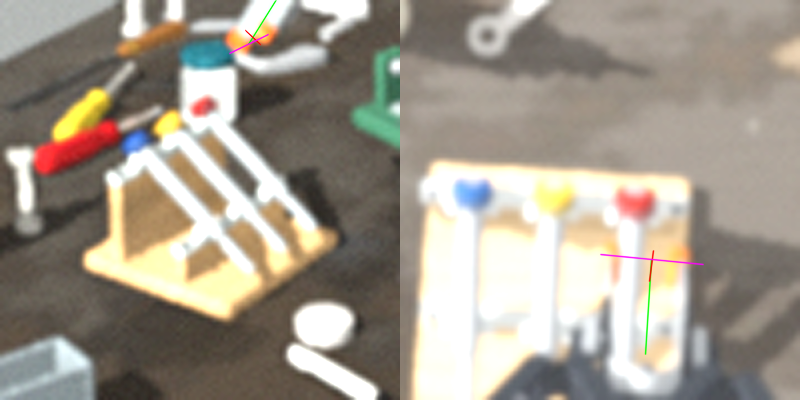

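The orange jaws are at (608,265)/(682,262) in the top crop, straddling the red shank's line (630,260) but about 3 mm right. I'll check the red gauge's pose in both views by automatic colour and line points.

```bash
python3 - <<'E'
from mv import *
from scipy.optimize import least_squares
F=pickle.load(open("g3.pkl","rb"))
obs=[("top",(262.4,175.3),.055),("scene",(190+203/4-.5,160+106/4-.5),.056),("scene",(190+314/4-.5,160+228/4-.5),-.086)]
def shank(c,rows,lo,hi):
    im=cv2.cvtColor(F[c]["img"],cv2.COLOR_RGB2HSV);out=[]
    for r,a,b in rows:
        s=im[r,a:b].astype(float);w=np.clip(90-s[:,1],0,None)*(s[:,2]>120);out.append(((w*np.arange(a,b)).sum()/w.sum(),r))
    return out
sh=shank("top",[(r,254,268) for r in range(182,190)],0,0)
print(np.round(sh,1).tolist())
def res(p,full=0):
    yaw=p[2];g=R.from_euler('xyz',[0,-35,yaw*100],degrees=True).as_matrix()[:,0];m=np.array([p[0],p[1],.08])
    e=[]
    for c,uv,t in obs:e+=list(proj(F[c],[m+g*t])[0]-uv)
    q=proj(F["top"],[m+g*.03,m-g*.03]);k=(q[1]-q[0])
    for u,v in sh:e.append((q[0,0]+k[0]*(v-q[0,1])/k[1]-u)*.7)
    return np.array(e)
print(res([.5742,-.0237,-.035]).round(1))
o=least_squares(res,[.5742,-.0237,-.035],loss="soft_l1");print(o.x.round(4),o.fun.round(1))
E
```

```text
[[261.6, 182.0], [261.8, 183.0], [262.0, 184.0], [262.1, 185.0], [262.1, 186.0], [262.0, 187.0], [261.5, 188.0], [261.1, 189.0]]
[ 0.3 -0.4 -0.1  0.4 -0.1  0.   0.5  0.3  0.1 -0.  -0.1 -0.   0.3  0.5]
[ 0.5735 -0.0231 -0.0343] [ 0.  -0.1 -0.1  0.5  0.   0.1  0.3  0.1 -0.1 -0.2 -0.2 -0.2  0.1  0.3]
```

Call:
apply_moves(claw=[0.042,0.042,0.042,0.042,0.042,0.042,0.042,0.042,0.042,0.042], xyz=[[0,0,0],[0.006,0.001,0.008],[0.006,0.001,0.009],[0.006,0.001,0.008],[0.006,0.001,0.009],[0.006,0,0.008],[0.006,0,0.009],[0.006,0,0.008],[0.005,0,0.007],[0,0,0]], twist=[[-0.025,-0.065,-0.036],[0,0,0],[0,0,0],[0,0,0],[0,0,0],[0,0,0],[0,0,0],[0,0,0],[0,0,0],[0,0,0]])

```text
clock: 8.7
position: [0.5292, -0.0274, 0.1743]
tool_rot: [-3.132, 0.581, 3.057]
force: [-0.1, -0.5, -0.8]
grip_width: 0.0422
finger_force: 3.2
```

```bash
python3 look.py g4 210 160 80 220 150 60; python3 - <<'E'
from mv import *
from workcell import bot
s=bot.observe();M1=tool(-3.5,35)
j=np.array([.574,-.0235,.080])-M1[:,0]*.004
T=j-M1[:,2]*.083
plan(s["position"],s["tool_rot"],T,M1)
E
```

```text
8.8 [ 0.529378   -0.02712538  0.17530252] [-3.13191137  0.58172166  3.05808855] 0.04223552741750908 3.151428797864355 [-0.06202304 -0.1571903  -0.81156943]
jaws [ 0.57475538 -0.03172975  0.10595779]
rotvec [-0.0223 -0.0292 -0.0184] shift before turn [0.0139 0.0065 0.0208] after turn [0.0144 0.0063 0.0205]
```

View pics/g4.png

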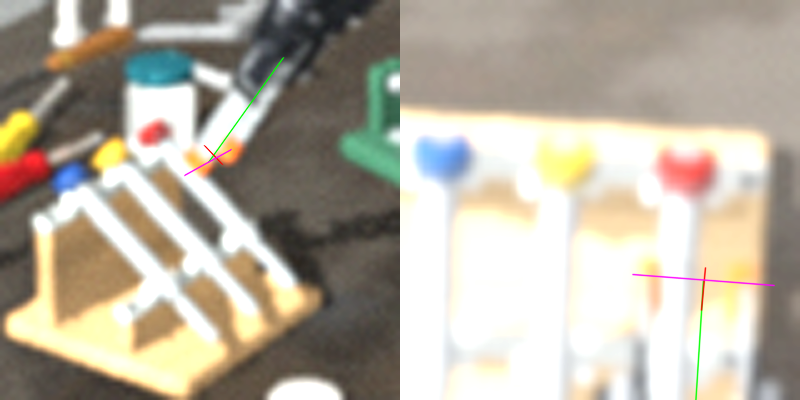

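Jaws at (652,275)/(738,275) in the top crop, shank at (681,275): shift about +5 mm along y at the jaws (part of it from the tilt fix). Going down around the shank.

Call:
apply_moves(claw=[0.042,0.042,0.042,0.042,0.042,0.042,0.042,0.042], xyz=[[0,0,0],[0,0.0035,0],[0,0,0],[0.004,0,0.006],[0.004,0,0.006],[0.004,0,0.005],[0.002,0,0.003],[0,0,0]], twist=[[-0.022,-0.029,-0.018],[0,0,0],[0,0,0],[0,0,0],[0,0,0],[0,0,0],[0,0,0],[0,0,0]])

```text
clock: 9.6
position: [0.5289, -0.0226, 0.1502]
tool_rot: [3.141, 0.609, 3.082]
force: [-0.6, -0.3, -0.9]
grip_width: 0.0423
finger_force: 3.2
```

```bash
cat > oj.py <<'E'
from h import *
import sys
# orange jaw blobs / coloured pixels near projected point
def orange(f,uv,r=14):
    u,v=map(int,uv);I=cv2.cvtColor(f["img"],cv2.COLOR_RGB2HSV)
    m=((I[...,0]>=6)&(I[...,0]<=16)&(I[...,1]>120)&(I[...,2]>140)).astype(np.uint8)
    k=np.zeros_like(m);k[v-r:v+r,u-r:u+r]=1;m&=k
    n,_,st,ce=cv2.connectedComponentsWithStats(m)
    return [(int(st[i][4]),ce[i].round(1).tolist()) for i in range(1,n) if st[i][4]>2]
E
python3 look.py g5 0 0 0 0 0 0; python3 - <<'E'
from mv import *
from oj import orange
from workcell import bot
s=bot.observe();M1=tool(-3.5,35)
mid=np.array([.574,-.0235,.080]);j=mid-M1[:,0]*.004
T=j-M1[:,2]*.083
plan(s["position"],s["tool_rot"],T,M1)
F=pickle.load(open("g5.pkl","rb"))
for c in F:
    q=proj(F[c],[j]);print(c,q,orange(F[c],q[0]))
print(bot.find_in("top","tongs_jaws")[:2],bot.find_in("scene","tongs_jaws")[:2])
E
```

```text
9.7 [ 0.52905467 -0.02274322  0.15074109] [3.14095658 0.61036291 3.08168893] 0.042333329939088914 3.150779926800169 [-0.48545374  0.28986161 -0.34309787]
jaws [ 0.57654517 -0.0255386   0.08272757]
rotvec [ 0.0013 -0.0005  0.001 ] shift before turn [-0.0002  0.002   0.0007] after turn [-0.0002  0.002   0.0007]
scene [[250.19563276 197.3459938 ]] [(12, [254.5, 196.3]), (28, [246.6, 198.9])]
top [[261.48669633 192.9713738 ]] [(5, [254.6, 190.8]), (17, [267.0, 192.1])]
[{'position': [0.5278, -0.0209, 0.1811], 'score': 0.67}] [{'position': [0.5512, -0.0047, 0.117], 'score': 0.51}]
```

The jaws are centred on the shank in both cameras to within a pixel. Close at 27 N, then lift a little.

Call:
apply_moves(claw=[0.038,0.034,0.03,0.025,0.02,0.02,0.02], xyz=[[0,0,0],[0,0,0],[0,0,0],[0,0,0],[0,0,0],[0,0,0],[0,0,0]], twist=[[0,0,0],[0,0,0],[0,0,0],[0,0,0],[0,0,0],[0,0,0],[0,0,0]], force=27)

```text
clock: 10.5
position: [0.529, -0.0226, 0.1507]
tool_rot: [3.141, 0.611, 3.082]
force: [0.8, 2.3, 0.1]
grip_width: 0.0366
finger_force: 26.9
```

Call:
apply_moves(claw=[0.02,0.02,0.02,0.02,0.02,0.02,0.02,0.02], xyz=[[0,0,-0.004],[0,0,-0.008],[0,0,-0.01],[0,0,-0.012],[0,0,-0.012],[0,0,-0.01],[0,0,-0.006],[0,0,0]], twist=[[0,0,0],[0,0,0],[0,0,0],[0,0,0],[0,0,0],[0,0,0],[0,0,0],[0,0,0]])

```text
clock: 11.3
position: [0.4931, -0.0212, 0.2024]
tool_rot: [3.141, 0.612, 3.081]
force: [0.7, -0.5, -1.6]
grip_width: 0.0361
finger_force: 27.1
```

```bash
python3 look.py g6 0 0 0 0 0 0; python3 - <<'E'
from mv import *
from oj import orange
F=pickle.load(open("g6.pkl","rb"))
from workcell import bot
s=bot.observe();M=R.from_euler("xyz",s["tool_rot"]).as_matrix();j=s["position"]+M@[0,0,.083]
g=-M[:,0]
for c in F:
    I=cv2.cvtColor(F[c]["img"],cv2.COLOR_RGB2HSV)
    h=j+g*.051;q=proj(F[c],[j,h]);u,v=q[1].astype(int)
    m=(((I[...,0]>=173)|(I[...,0]<=4))&(I[...,1]>110));k=np.zeros_like(m);k[v-12:v+12,u-12:u+12]=1
    ys,xs=np.nonzero(m&k);print(c,"pred jaws,head",q.round(1).tolist(),"red",len(xs),xs.mean() if len(xs) else 0,ys.mean() if len(ys) else 0,orange(F[c],q[0]))
for n in("gauge_red_mid","gauge_blue_mid","gauge_yellow_mid"):print(n,bot.find_in("top",n)[:1],bot.find_in("scene",n)[:1])
# to above fixture
y=-21.75;M1=tool(y,0);home=np.array([.5135,-.2875,.06])
print("home TCP",home-M1[:,0]*.004-M1[:,2]*.083)
plan(s["position"],s["tool_rot"],home-M1[:,0]*.004-M1[:,2]*.083+[0,0,.08]-(-M1[:,0])*.006,M1)
E
```

```text
11.4 [ 0.49331667 -0.0212315   0.20158939] [3.14083223 0.61091987 3.08068728] 0.036201263785874 27.109223306179047 [-0.0474277  -0.45217418 -1.87567472]
jaws [ 0.54084278 -0.02406645  0.13360239]
scene pred jaws,head [[259.7, 185.8], [249.5, 175.0]] red 24 248.66666666666666 174.08333333333334 [(23, [257.4, 186.9])]
top pred jaws,head [[262.2, 205.4], [263.4, 186.7]] red 35 262.45714285714286 186.14285714285714 [(7, [257.7, 205.0]), (11, [264.9, 205.5])]
gauge_red_mid [{'position': [0.548, -0.0206, 0.1431], 'score': 0.84}] [{'position': [0.5254, -0.0146, 0.132], 'score': 0.66}]
gauge_blue_mid [{'position': [0.5879, 0.0724, 0.0878], 'score': 0.79}] [{'position': [0.5744, 0.0765, 0.0796], 'score': 0.49}]
gauge_yellow_mid [{'position': [0.5851, 0.0338, 0.0128], 'score': 0.52}] [{'position': [0.5873, 0.0541, 0.0184], 'score': 0.64}]
home TCP [ 0.51721524 -0.28898223  0.143     ]
rotvec [0.0981 0.6056 0.3089] shift before turn [-0.0405 -0.2639  0.002 ] after turn [-0.1154 -0.2398 -0.0214]
```

The red head and jaws are where the model puts them, to within 1 px in both cameras. Blue and yellow are still in place. Now go above the fixture, 7 mm short of the stop and 100 mm up.

```bash
cat > tgt.py <<'E'
from mv import *
from workcell import bot
import sys
dx,dz=map(float,sys.argv[1:3])   # gauge mid relative to home (fixture frame x, z)
s=bot.observe();M1=tool(-21.75,0);home=np.array([.5125,-.288,.06])
T=home-M1[:,0]*(.004+dx)-M1[:,2]*.083+[0,0,dz];print(T,s["position"],s["force"])
plan(s["position"],s["tool_rot"],T,M1)
E
python3 tgt.py -.007 .1
```

```text
[ 0.50971357 -0.28688833  0.243     ] [ 0.49346059 -0.02046652  0.2012179 ] [-0.39767477  0.05588918 -0.57040758]
rotvec [0.0986 0.6047 0.3105] shift before turn [-0.0502 -0.265  -0.0161] after turn [-0.1138 -0.2414 -0.0418]
```

Call:
apply_moves(claw=[0.02,0.02,0.02,0.02,0.02,0.02,0.02,0.02,0.02,0.02,0.02,0.02,0.02,0.02,0.02,0.02,0.02,0.02,0.02,0.02], xyz=[[-0.008,-0.005,-0.0115],[-0.008,-0.005,-0.0115],[-0.008,-0.005,-0.0115],[-0.0026,-0.02,0.0018],[-0.0026,-0.025,0.0018],[-0.0026,-0.03,0.0018],[-0.0026,-0.03,0.0018],[-0.0026,-0.03,0.0018],[-0.0026,-0.03,0.0018],[-0.0026,-0.03,0.0018],[-0.0026,-0.025,0.0018],[-0.0026,-0.02,0.0018],[-0.0026,-0.01,0.0018],[0,0,0],[0,0,0],[0,0,0],[0,0,0],[0,0,0],[0,0,0],[0,0,0]], twist=[[0,0,0],[0,0,0],[0,0,0],[0,0,0],[0,0,0],[0,0,0],[0,0,0],[0,0,0],[0,0,0],[0,0,0],[0,0,0],[0,0,0],[0,0,0],[0.0164,0.1,0.0517],[0.0164,0.1,0.0517],[0.0164,0.1,0.0517],[0.0164,0.1,0.0517],[0.0164,0.1,0.0517],[0.0164,0.1,0.0517],[0,0,0]])

```text
clock: 13.7
position: [0.5085, -0.2374, 0.2365]
tool_rot: [-3.136, -0.004, 2.762]
force: [0.4, -0.2, -2.3]
grip_width: 0.0359
finger_force: 27.1
```

```bash
python3 look.py g7 0 0 0 0 0 0; python3 tgt.py -.007 .1; python3 - <<'E'
from mv import *
from oj import orange
from workcell import bot
F=pickle.load(open("g7.pkl","rb"))
s=bot.observe();M=R.from_euler("xyz",s["tool_rot"]).as_matrix();j=s["position"]+M@[0,0,.083];g=-M[:,0]
for c in F:
    I=cv2.cvtColor(F[c]["img"],cv2.COLOR_RGB2HSV)
    q=proj(F[c],[j,j+g*.051,j-g*.092]);u,v=q[1].astype(int)
    m=(((I[...,0]>=173)|(I[...,0]<=4))&(I[...,1]>110));k=np.zeros_like(m);k[max(v-12,0):v+12,u-12:u+12]=1
    ys,xs=np.nonzero(m&k);print(c,q.round(1).tolist(),"red",len(xs),(xs.mean(),ys.mean()) if len(xs) else 0,orange(F[c],q[0]))
# fixture fits on first top picture: extents in strips, fixture frame
f=pickle.load(open("f0.pkl","rb"))["top"];b=cv2.resize(f["img"],None,fx=4,fy=4,interpolation=2)
h=cv2.cvtColor(b,cv2.COLOR_RGB2HSV);m=(h[...,0]>60)&(h[...,0]<90)&(h[...,1]>75)
ys,xs=np.nonzero(m);u=(xs+.5)/4-.5;v=(ys+.5)/4-.5;k=(u>325)&(u<392)&(v>178)&(v<270)
w=back(f,np.c_[u[k],v[k]],.018)[:,:2];T=R.from_euler('z',-21.75,degrees=True).as_matrix()[:2,:2]
l=(w-[.5023,-.2827])@T*1000
for a in range(-90,100,20):
    t=l[abs(l[:,0]-a)<5,1]
    if len(t):print("x",a,t.min().round(1),t.max().round(1),end="; ")
for a in range(-35,40,10):
    t=l[abs(l[:,1]-a)<3,0]
    if len(t):print("y",a,t.min().round(1),t.max().round(1),end="; ")
E
```

```text
13.8 [ 0.50723413 -0.23760562  0.2363861 ] [-3.13568642e+00 -3.15375714e-04  2.76406244e+00] 0.03612273736937584 27.13467836380005 [-0.117243    0.27205642 -0.50959676]
jaws [ 0.5070291  -0.23805166  0.15338755]
[ 0.50971357 -0.28688833  0.243     ] [ 0.50723413 -0.23760562  0.2363861 ] [-0.117243    0.27205642 -0.50959676]
rotvec [-0.0059 -0.0003  0.0021] shift before turn [-0.0205 -0.0449 -0.0064] after turn [-0.0206 -0.0449 -0.0066]
scene [[297.2, 163.1], [288.0, 159.2], [315.0, 170.7]] red 28 (np.float64(286.10714285714283), np.float64(159.07142857142858)) [(25, [295.6, 163.0])]
top [[353.0, 218.6], [360.3, 198.6], [339.7, 255.3]] red 27 (np.float64(358.74074074074076), np.float64(196.7037037037037)) [(6, [355.8, 220.3])]
x -90 -38.8 -9.6; x -70 -38.0 38.4; x -50 -38.5 38.1; x -30 -38.5 38.0; x -10 -38.4 37.6; x 10 -38.7 38.0; x 30 -38.4 37.8; x 50 -36.6 38.7; x 70 -38.1 38.0; x 90 -36.8 38.5; y -35 -102.5 96.8; y -25 -103.7 104.1; y -15 -103.7 104.5; y -5 -104.1 104.1; y 5 -104.4 101.0; y 15 -103.6 97.2; y 25 -78.2 97.0; y 35 -76.6 95.9;
```

Call:
apply_moves(claw=[0.02,0.02,0.02,0.02,0.02,0.02], xyz=[[0,0,-0.0066],[-0.005,-0.013,0],[-0.005,-0.013,0],[-0.005,-0.013,0],[-0.0036,-0.01,0],[0,0,0]], twist=[[-0.006,0,0.002],[0,0,0],[0,0,0],[0,0,0],[0,0,0],[0,0,0]])

```text
clock: 14.4
position: [0.5051, -0.2931, 0.243]
tool_rot: [3.142, -0.002, 2.757]
force: [0.2, -0.0, -2.0]
grip_width: 0.0362
finger_force: 27.2
```

```bash
python3 look.py g8 0 0 0 0 0 0; python3 tgt.py -.007 .1; cat > hd.py <<'E'
import sys
from mv import *
from scipy.optimize import least_squares
from workcell import bot
F=pickle.load(open(sys.argv[1],"rb"))
s=bot.observe();M=R.from_euler("xyz",s["tool_rot"]).as_matrix();j=s["position"]+M@[0,0,.083];g=-M[:,0];h=j+g*.051
O={}
for c in F:
    I=cv2.cvtColor(F[c]["img"],cv2.COLOR_RGB2HSV);u,v=proj(F[c],[h])[0].astype(int)
    m=(((I[...,0]>=173)|(I[...,0]<=4))&(I[...,1]>110));k=np.zeros_like(m);k[max(v-12,0):v+12,u-12:u+12]=1
    ys,xs=np.nonzero(m&k);O[c]=np.array([xs.mean(),ys.mean()]);print(c,len(xs),O[c],proj(F[c],[h])[0])
o=least_squares(lambda p:np.concatenate([proj(F[c],[p])[0]-O[c] for c in O]),h)
d=o.x-h;print("head",o.x.round(4),"minus model in tool axes",(M.T@d).round(4),"res",o.fun.round(2))
H=np.array([.5125,-.288,.06]);T=tool(-21.75,0);print("gauge mid in fixture frame (x,y,z)",((o.x-g*.055-H)@np.c_[-T[:,0],T[:,1],[0,0,1]]).round(4))
E
python3 hd.py g8.pkl
```

```text
14.5 [ 0.50555429 -0.29090987  0.24322927] [ 3.14100654e+00 -1.58923454e-03  2.75947329e+00] 0.0360799151751441 27.167032063007355 [ 0.38857225  0.78847286 -2.31236238]
jaws [ 0.50545003 -0.29081555  0.16022939]
[ 0.50971357 -0.28688833  0.243     ] [ 0.50555429 -0.29090987  0.24322927] [ 0.38857225  0.78847286 -2.31236238]
rotvec [ 0.0006 -0.0016 -0.0025] shift before turn [-0.0024  0.0053  0.0002] after turn [-0.0024  0.0053  0.0002]
scene 28 [293.57142857 153.57142857] [294.75294618 153.59242038]
top 43 [384.02325581 197.09302326] [383.42053696 198.89684224]
head [ 0.5575 -0.3118  0.1588] minus model in tool axes [-0.0051 -0.      0.0014] res [ 0.27 -0.   -0.07 -0.15]
gauge mid in fixture frame (x,y,z) [-0.0044 -0.0052  0.0988]
```

Call:
apply_moves(claw=[0.02,0.02,0.02,0.02,0.02,0.02,0.02,0.02,0.02], xyz=[[0.002,0.004,0],[0,0,0.01],[0,0,0.015],[0,0,0.015],[0,0,0.015],[0,0,0.015],[0,0,0.008],[0,0,0],[0,0,0]], twist=[[0,0,0],[0,0,0],[0,0,0],[0,0,0],[0,0,0],[0,0,0],[0,0,0],[0,0,0],[0,0,0]])

```text
clock: 15.4
position: [0.5054, -0.2865, 0.1656]
tool_rot: [3.141, -0.001, 2.76]
force: [0.1, -0.6, -1.3]
grip_width: 0.0363
finger_force: 27.2
```

```bash
python3 look.py g9 0 0 0 0 0 0; python3 tgt.py -.007 .02; python3 hd.py g9.pkl
```

```text
15.5 [ 0.50553602 -0.28658882  0.16599302] [ 3.14158110e+00 -4.17304378e-04  2.75966663e+00] 0.035918136569535644 27.205723822116852 [ 0.41453562 -0.78709231 -2.04264922]
jaws [ 0.50550424 -0.28657502  0.08299303]
[ 0.50971357 -0.28688833  0.163     ] [ 0.50553602 -0.28658882  0.16599302] [ 0.41453562 -0.78709231 -2.04264922]
rotvec [ 0.     -0.0004 -0.0023] shift before turn [-0.004   0.0013  0.003 ] after turn [-0.004   0.0013  0.003 ]
scene 18 [292.22222222 172.33333333] [293.33291711 172.67821986]
top 25 [370.84 200.88] [371.70093658 201.96434142]
head [ 0.5557 -0.3028  0.0847] minus model in tool axes [-0.0016  0.0036 -0.0018] res [ 0.15 -0.   -0.05 -0.09]
gauge mid in fixture frame (x,y,z) [-0.0094  0.0024  0.0248]
```

Call:
apply_moves(claw=[0.02,0.02,0.02,0.02,0.02,0.02], xyz=[[-0.0025,0,0],[0,0,0.005],[0,0,0.005],[0,0,0.005],[0,0,0.002],[0,0,0]], twist=[[0,0,0],[0,0,0],[0,0,0],[0,0,0],[0,0,0],[0,0,0]])

```text
clock: 16.1
position: [0.5073, -0.2873, 0.148]
tool_rot: [3.141, -0.002, 2.76]
force: [0.1, 0.8, -1.9]
grip_width: 0.0355
finger_force: 27.2
```

Call:
apply_moves(claw=[0.02,0.02,0.02], xyz=[[0,0,0.0015],[0,0,0.0015],[0,0,0]], twist=[[0,0,0],[0,0,0],[0,0,0]])

```text
clock: 16.4
position: [0.5074, -0.2874, 0.1453]
tool_rot: [3.142, -0.001, 2.76]
force: [-0.3, -0.3, -2.0]
grip_width: 0.0358
finger_force: 27.2
```

Call:
apply_moves(claw=[0.02,0.02,0.02], xyz=[[0,0,0.001],[0,0,0.001],[0,0,0]], twist=[[0,0,0],[0,0,0],[0,0,0]])

```text
clock: 16.7
position: [0.5074, -0.2874, 0.1433]
tool_rot: [3.142, -0.001, 2.76]
force: [0.3, -0.2, -1.2]
grip_width: 0.036
finger_force: 27.0
```

Call:
apply_moves(claw=[0.02,0.02,0.02], xyz=[[0,0,0.001],[0,0,0.001],[0,0,0]], twist=[[0,0,0],[0,0,0],[0,0,0]])

```text
clock: 17.0
position: [0.5075, -0.2875, 0.1414]
tool_rot: [-3.142, -0.001, 2.76]
force: [-1.2, -0.3, -0.3]
grip_width: 0.0355
finger_force: 26.8
```

Call:
apply_moves(claw=[0.02,0.02,0.02], xyz=[[0,0,0.001],[0,0,0.001],[0,0,0]], twist=[[0,0,0],[0,0,0],[0,0,0]])

```text
clock: 17.3
position: [0.5082, -0.2874, 0.1405]
tool_rot: [-3.141, 0.0, 2.76]
force: [-2.3, 0.5, 16.3]
grip_width: 0.0355
finger_force: 30.4
```

```bash
python3 look.py g10 0 0 0 0 0 0;  python3 hd.py g10.pkl; python3 -c "
from workcell import bot
print(bot.observe()['moment'],bot.observe()['force'])"
```

```text
17.4 [ 0.5082057  -0.28745493  0.14052744] [-3.14144059e+00  3.91823991e-04  2.75976294e+00] 0.03565765746907853 30.406458377838135 [-2.56355328e+00  1.52035962e-02  1.65967443e+01]
jaws [ 0.50823118 -0.28747876  0.05752745]
scene 11 [291.45454545 176.90909091] [292.51129396 178.50515815]
top 20 [369.25 201.25] [369.05910186 201.8410368 ]
head [ 0.5573 -0.3045  0.0646] minus model in tool axes [-0.0008  0.0025 -0.0071] res [ 0.52 -0.   -0.16 -0.31]
gauge mid in fixture frame (x,y,z) [-0.0073  0.0014  0.0046]
[ 0.19093051  0.81060404 -0.01941359] [-2.56355328e+00  1.52035962e-02  1.65967443e+01]
```

Contact: 16 N, with the moment placing it at the rear V only, so the nose is slightly low. Level it a little.

Call:
apply_moves(claw=[0.02,0.02,0.02], xyz=[[0,0,-0.0005],[-0.0015,0,0],[0,0,0]], twist=[[0,0,0],[0,0.02,0],[0,0,0]])

```text
clock: 17.7
position: [0.5096, -0.288, 0.1406]
tool_rot: [3.141, -0.021, 2.76]
force: [-2.1, 0.8, 12.9]
grip_width: 0.0353
finger_force: 30.3
```

```bash
cat > fm.py <<'E'
from mv import *
from workcell import bot
s=bot.observe();M=R.from_euler("xyz",s["tool_rot"]).as_matrix()
T=tool(-21.75,0);A=np.c_[-T[:,0],T[:,1],[0,0,1]]
H=np.array([.5125,-.288,.06])
f=s["force"]@A;m=s["moment"]@A
print(s["clock"],"F",f.round(2),"M",m.round(3),"contact x rel TCP",((-.083*f[0]-m[1])/f[2]).round(4),"jaws-4 vs home",((s["position"]+M@[.004,0,.083]-H)@A).round(4),s["grip_width"].round(4),"rot",s["tool_rot"].round(4))
E
python3 fm.py
```

```text
Traceback (most recent call last):
  File "fm.py", line 7, in <module>
    print(s["clock"],"F",f.round(2),"M",m.round(3),"contact x rel TCP",((-.083*f[0]-m[1])/f[2]).round(4),"jaws-4 vs home",((s["position"]+M@[.004,0,.083]-H)@A).round(4),s["grip_width"].round(4),"rot",s["tool_rot"].round(4))
                                                                                                                                                                         ^^^^^^^^^^^^^^^^^^^^^
AttributeError: 'float' object has no attribute 'round'
```

```bash
sed -i 's/s\["grip_width"\].round(4)/s["grip_width"]/' fm.py; python3 fm.py
```

```text
17.7 F [-2.29 -0.06 12.9 ] M [-0.254  0.689 -0.037] contact x rel TCP -0.0387 jaws-4 vs home [-0.0084 -0.001  -0.0023] 0.035306796267642535 rot [ 3.1414 -0.0207  2.7596]
```

Call:
apply_moves(claw=[0.02,0.02,0.02,0.02,0.02], xyz=[[0,0,-0.0005],[0,0,0],[-0.001,0,0],[-0.001,0,0],[0,0,0]], twist=[[0,-0.02,0],[0,0,0],[0,0,0],[0,0,0],[0,0,0]])

```text
clock: 18.2
position: [0.5107, -0.2883, 0.1406]
tool_rot: [3.141, -0.002, 2.76]
force: [-3.5, 3.3, 9.0]
grip_width: 0.0356
finger_force: 29.8
```

```bash
python3 fm.py
```

```text
18.2 F [-4.51  1.73  8.96] M [0.363 1.222 0.007] contact x rel TCP -0.0946 jaws-4 vs home [-0.0057 -0.0009 -0.0024] 0.035574795323182765 rot [ 3.1413e+00 -2.0000e-03  2.7599e+00]
```

Call:
apply_moves(claw=[0.02,0.02,0.02], xyz=[[0,0,-0.0005],[-0.001,0,0],[0,0,0]], twist=[[0,0,0],[0,0,0],[0,0,0]])

```text
clock: 18.5
position: [0.5117, -0.2889, 0.1408]
tool_rot: [3.141, -0.002, 2.76]
force: [-2.0, 3.5, 2.7]
grip_width: 0.0357
finger_force: 29.0
```

```bash
python3 fm.py
```

```text
18.5 F [-3.14  2.55  2.69] M [0.703 0.868 0.029] contact x rel TCP -0.2257 jaws-4 vs home [-0.0045 -0.001  -0.0022] 0.03570533514808041 rot [ 3.1411e+00 -1.7000e-03  2.7598e+00]
```

Call:
apply_moves(claw=[0.02,0.02,0.02], xyz=[[-0.001,0,0],[-0.001,0,0],[0,0,0]], twist=[[0,0,0],[0,0,0],[0,0,0]])

```text
clock: 18.8
position: [0.5137, -0.2897, 0.1408]
tool_rot: [3.141, -0.001, 2.76]
force: [-0.5, 4.3, 0.9]
grip_width: 0.0356
finger_force: 28.9
```

```bash
python3 fm.py
```

```text
18.8 F [-2.04  3.85  0.9 ] M [0.971 0.793 0.019] contact x rel TCP -0.6901 jaws-4 vs home [-0.0023 -0.0011 -0.0022] 0.0355583504998416 rot [ 3.1412e+00 -1.2000e-03  2.7598e+00]
```

Call:
apply_moves(claw=[0.02,0.02,0.02], xyz=[[0,0.001,0],[-0.001,0,0],[0,0,0]], twist=[[0,0,0],[0,0,0],[0,0,0]])

```text
clock: 19.1
position: [0.5148, -0.2897, 0.1408]
tool_rot: [-3.141, -0.001, 2.759]
force: [-1.6, -0.5, 1.3]
grip_width: 0.0354
finger_force: 28.9
```

```bash
python3 fm.py
```

```text
19.1 F [-1.32 -1.09  1.27] M [-0.22   0.593  0.055] contact x rel TCP -0.3805 jaws-4 vs home [-0.0013 -0.0007 -0.0022] 0.0353955392769802 rot [-3.1412e+00 -1.3000e-03  2.7594e+00]
```

Call:
apply_moves(claw=[0.02,0.02,0.02], xyz=[[-0.001,0,0],[-0.001,0,0],[0,0,0]], twist=[[0,0,0],[0,0,0],[0,0,0]])

```text
clock: 19.4
position: [0.5167, -0.2903, 0.1409]
tool_rot: [-3.141, -0.001, 2.759]
force: [-3.3, -0.6, 0.9]
grip_width: 0.0354
finger_force: 29.0
```

```bash
python3 fm.py
```

```text
19.4 F [-2.84 -1.78  0.92] M [-0.556  0.755  0.028] contact x rel TCP -0.5632 jaws-4 vs home [ 0.0006 -0.0006 -0.0021] 0.035376655359996616 rot [-3.1414e+00 -1.4000e-03  2.7595e+00]
```

Call:
apply_moves(claw=[0.02,0.02,0.02], xyz=[[-0.001,-0.0003,0],[0,0,0],[0,0,0]], twist=[[0,0,0],[0,0,0],[0,0,0]])

```text
clock: 19.7
position: [0.5175, -0.2908, 0.1408]
tool_rot: [3.142, -0.001, 2.76]
force: [-1.8, 0.4, 1.4]
grip_width: 0.0354
finger_force: 28.9
```

```bash
python3 fm.py;python3 look.py g11 0 0 0 0 0 0;  python3 hd.py g11.pkl
```

```text
19.7 F [-1.83 -0.27  1.36] M [-0.417  0.708  0.022] contact x rel TCP -0.4081 jaws-4 vs home [ 0.0016 -0.0007 -0.0021] 0.03541327823917561 rot [ 3.1415e+00 -1.2000e-03  2.7596e+00]
19.8 [ 0.51749273 -0.29075289  0.14084678] [ 3.14152898e+00 -1.26101689e-03  2.75964196e+00] 0.03533868019543888 28.88795703649521 [-3.25004301  0.15448674  0.66782193]
jaws [ 0.51739758 -0.29070898  0.05784684]
scene 12 [290.33333333 176.66666667] [290.78497269 177.69920079]
top 20 [369.85 198.2 ] [370.17936829 198.35384138]
head [ 0.5649 -0.3071  0.063 ] minus model in tool axes [ 0.0008  0.0025 -0.0052] res [ 0.18 -0.   -0.05 -0.11]
gauge mid in fixture frame (x,y,z) [0.0007 0.0018 0.0031]
```

Call:
apply_moves(claw=[0.02,0.02,0.02], xyz=[[-0.001,0,0],[0,0,0],[0,0,0]], twist=[[0,0,0],[0,0,0],[0,0,0]])

```text
clock: 20.1
position: [0.5183, -0.291, 0.1408]
tool_rot: [3.142, -0.002, 2.76]
force: [-4.2, 0.8, 1.8]
grip_width: 0.0354
finger_force: 29.1
```

```bash
python3 fm.py
```

```text
20.1 F [-4.26 -0.8   1.77] M [-0.258  1.238  0.057] contact x rel TCP -0.4991 jaws-4 vs home [ 0.0024 -0.0007 -0.0022] 0.03537139271191464 rot [ 3.1415e+00 -1.6000e-03  2.7597e+00]
```

Call:
apply_moves(claw=[0.02,0.02,0.02], xyz=[[-0.001,0,0],[0,0,0],[0,0,0]], twist=[[0,0,0],[0,0,0],[0,0,0]])

```text
clock: 20.4
position: [0.5193, -0.2914, 0.1408]
tool_rot: [3.141, -0.001, 2.76]
force: [-2.7, 0.5, 1.4]
grip_width: 0.0353
finger_force: 29.4
```

```bash
python3 fm.py
```

```text
20.4 F [-2.66 -0.57  1.37] M [-0.199  1.259  0.048] contact x rel TCP -0.7583 jaws-4 vs home [ 0.0035 -0.0006 -0.0022] 0.035309954312053346 rot [ 3.1415e+00 -1.5000e-03  2.7597e+00]
```

```bash
python3 look.py g12 0 0 0 0 0 0;  python3 hd.py g12.pkl; python3 - <<'E'
from mv import *
# head centroid / jaws progress along rows, several frames
for n in("g9","g10","g11","g12"):
    F=pickle.load(open(n+".pkl","rb"));o=[]
    for c,(u,v) in dict(scene=(291,176),top=(370,199)).items():
        I=cv2.cvtColor(F[c]["img"],cv2.COLOR_RGB2HSV).astype(int)
        r=((I[...,0]>=170)|(I[...,0]<=6))*np.clip(I[...,1]-60,0,None)*1.0
        k=np.zeros_like(r);k[v-10:v+10,u-10:u+10]=1;r=r*k
        ys,xs=np.mgrid[:384,:512];o.append(((r*xs).sum()/r.sum(),(r*ys).sum()/r.sum()))
    print(n,np.round(o,2).tolist())
E
```

```text
20.5 [ 0.5193467  -0.29138309  0.1408502 ] [ 3.14149213e+00 -1.41168619e-03  2.75977812e+00] 0.03527919826078599 29.418589174747467 [-4.49720662  1.74792654  1.3969447 ]
jaws [ 0.51924108 -0.29133169  0.05785028]
scene 13 [290.30769231 176.92307692] [290.4341181  177.55265914]
top 17 [369.76470588 197.94117647] [370.38533523 197.65418533]
head [ 0.5655 -0.3074  0.0617] minus model in tool axes [ 0.0021  0.0023 -0.0039] res [ 0.07 -0.   -0.02 -0.04]
gauge mid in fixture frame (x,y,z) [0.0014 0.0017 0.0018]
g9 [[292.18, 172.58], [370.83, 201.09]]
g10 [[291.5, 177.01], [369.0, 201.27]]
g11 [[290.66, 176.88], [369.69, 198.23]]
g12 [[290.69, 176.8], [369.53, 197.97]]
```

The head stopped advancing between the last two steps (0.26 px against 0.74 px of tool travel), so it is on the stop. Let the gauge go by opening to 43 mm.

Call:
apply_moves(claw=[0.037,0.039,0.041,0.043,0.043,0.043,0.043], xyz=[[0,0,0],[0,0,0],[0,0,0],[0,0,0],[0,0,0],[0,0,0],[0,0,0]], twist=[[0,0,0],[0,0,0],[0,0,0],[0,0,0],[0,0,0],[0,0,0],[0,0,0]], force=20)

```text
clock: 21.2
position: [0.5194, -0.2915, 0.1409]
tool_rot: [3.141, -0.001, 2.76]
force: [0.7, -0.6, -1.0]
grip_width: 0.0431
finger_force: 3.0
```

```bash
python3 fm.py; python3 look.py g13 0 0 0 0 0 0;  python3 hd.py g13.pkl; cat > rd.py <<'E'
from mv import *
import sys
for n in sys.argv[1:]:
    F=pickle.load(open(n+".pkl","rb"));o=[]
    for c,(u,v) in dict(scene=(291,176),top=(370,199)).items():
        I=cv2.cvtColor(F[c]["img"],cv2.COLOR_RGB2HSV).astype(int)
        r=((I[...,0]>=170)|(I[...,0]<=6))*np.clip(I[...,1]-60,0,None)*1.0
        k=np.zeros_like(r);k[v-10:v+10,u-10:u+10]=1;r=r*k
        ys,xs=np.mgrid[:384,:512];o.append(((r*xs).sum()/r.sum(),(r*ys).sum()/r.sum()))
    print(n,np.round(o,2).tolist())
E
python3 rd.py g12 g13
```

```text
21.2 F [ 0.84 -0.26 -0.99] M [ 0.009 -0.003 -0.002] contact x rel TCP 0.0674 jaws-4 vs home [ 0.0036 -0.0006 -0.0021] 0.04312466960639983 rot [ 3.1415e+00 -1.2000e-03  2.7597e+00]
21.3 [ 0.51937415 -0.29141616  0.14088174] [ 3.14148991e+00 -1.28636126e-03  2.75978609e+00] 0.043039629812495574 2.982402639754582 [-0.10882378 -0.06714441 -1.85250028]
jaws [ 0.51927825 -0.29136846  0.05788181]
scene 12 [290.33333333 176.66666667] [290.43019333 177.53878163]
top 18 [369.55555556 197.88888889] [370.402903   197.63847645]
head [ 0.5654 -0.3065  0.0631] minus model in tool axes [ 0.0026  0.0031 -0.0053] res [-0.01  0.    0.    0.01]
gauge mid in fixture frame (x,y,z) [0.001  0.0025 0.0032]
g12 [[290.69, 176.8], [369.53, 197.97]]
g13 [[290.5, 176.76], [369.48, 197.95]]
```

Released: the wrench is back to zero. To be sure of the stop contact, re-grip without preload and push again, watching the moment.

Call:
apply_moves(claw=[0.04,0.036,0.03,0.025,0.02,0.02], xyz=[[0,0,0],[0,0,0],[0,0,0],[0,0,0],[0,0,0],[0,0,0]], twist=[[0,0,0],[0,0,0],[0,0,0],[0,0,0],[0,0,0],[0,0,0]], force=25)

```text
clock: 21.9
position: [0.5194, -0.2915, 0.1409]
tool_rot: [3.142, -0.001, 2.76]
force: [-0.6, -0.3, -1.6]
grip_width: 0.0354
finger_force: 25.2
```

```bash
python3 fm.py
```

```text
21.9 F [-0.46 -0.56 -1.64] M [-0.083 -0.017  0.076] contact x rel TCP -0.0335 jaws-4 vs home [ 0.0035 -0.0006 -0.0021] 0.03542832385552958 rot [ 3.1415e+00 -1.3000e-03  2.7598e+00]
```

Call:
apply_moves(claw=[0.02,0.02,0.02], xyz=[[-0.001,0,0],[0,0,0],[0,0,0]], twist=[[0,0,0],[0,0,0],[0,0,0]])

```text
clock: 22.2
position: [0.52, -0.2917, 0.1408]
tool_rot: [-3.142, -0.002, 2.76]
force: [-4.1, 2.1, 1.1]
grip_width: 0.036
finger_force: 25.4
```

```bash
python3 fm.py
```

```text
22.2 F [-4.57  0.48  1.08] M [-0.119  1.287  0.075] contact x rel TCP -0.8401 jaws-4 vs home [ 0.0042 -0.0007 -0.0022] 0.03595052314481717 rot [-3.1416e+00 -2.0000e-03  2.7598e+00]
```

Call:
apply_moves(claw=[0.02,0.02,0.02], xyz=[[-0.001,0,0],[0,0,0],[0,0,0]], twist=[[0,0,0],[0,0,0],[0,0,0]])

```text
clock: 22.5
position: [0.5211, -0.2922, 0.1408]
tool_rot: [3.142, -0.002, 2.76]
force: [-3.7, 1.5, 0.9]
grip_width: 0.0359
finger_force: 25.5
```

```bash
python3 fm.py; python3 look.py g14 0 0 0 0 0 0; python3 rd.py g13 g14
```

```text
22.5 F [-4.01 -0.02  0.85] M [-0.079  1.234  0.089] contact x rel TCP -1.06 jaws-4 vs home [ 0.0054 -0.0007 -0.0022] 0.03588504821334664 rot [ 3.1415e+00 -1.5000e-03  2.7597e+00]
22.6 [ 0.52116189 -0.29218086  0.14082303] [ 3.14148942e+00 -1.45679911e-03  2.75970072e+00] 0.035332350975548224 25.483497083187103 [-4.02733834  1.54425534  0.11891614]
jaws [ 0.52105288 -0.29212785  0.05782312]
g13 [[290.5, 176.76], [369.48, 197.95]]
g14 [[290.33, 176.52], [369.51, 197.49]]
```

Force jumps to about 4.5 N straight away with no vertical load, so this is the stop, not friction. Release, open a touch wider, and rise straight up.

Call:
apply_moves(claw=[0.037,0.039,0.041,0.043,0.043,0.043,0.043,0.043,0.043,0.043,0.043,0.043,0.043,0.043], xyz=[[0,0,0],[0,0,0],[0,0,0],[0,0,0],[0,0,0],[0,0,0],[0,0,-0.003],[0,0,-0.006],[0,0,-0.01],[0,0,-0.015],[0,0,-0.02],[0,0,-0.025],[0,0,-0.025],[0,0,0]], twist=[[0,0,0],[0,0,0],[0,0,0],[0,0,0],[0,0,0],[0,0,0],[0,0,0],[0,0,0],[0,0,0],[0,0,0],[0,0,0],[0,0,0],[0,0,0],[0,0,0]], force=20)

```text
clock: 24.0
position: [0.5227, -0.2922, 0.2491]
tool_rot: [-3.141, 0.003, 2.76]
force: [0.6, -0.0, -0.4]
grip_width: 0.043
finger_force: 3.0
```

```bash
python3 fm.py; python3 look.py g15 0 0 0 0 0 0; python3 rd.py g13 g14 g15; python3 - <<'E'
from mv import *
from oj import orange
from workcell import bot
F=pickle.load(open("g15.pkl","rb"))
s=bot.observe();M=R.from_euler("xyz",s["tool_rot"]).as_matrix();j=s["position"]+M@[0,0,.083]
for c in F:
    q=proj(F[c],[j])[0];print(c,q,orange(F[c],q))
print(bot.find_in("top","gauge_red_mid")[:1],bot.find_in("scene","gauge_red_mid")[:1])
plan(s["position"],s["tool_rot"],[.5437,.3334,.2158],R.from_euler('xyz',[-3.141,0,2.793]).as_matrix())
E
```

```text
24.0 F [ 0.58  0.18 -0.4 ] M [ 0.031  0.006 -0.016] contact x rel TCP 0.134 jaws-4 vs home [ 0.0073 -0.0002  0.1061] 0.04300712036859369 rot [-3.1413  0.0034  2.7597]
24.1 [ 0.52145575 -0.29236439  0.24587368] [-3.14112334e+00 -6.38714603e-05  2.75955653e+00] 0.0431780945703035 2.981855005491525 [ 0.20191083  0.39768368 -1.51687686]
jaws [ 0.52143631 -0.29239856  0.16287369]
g13 [[290.5, 176.76], [369.48, 197.95]]
g14 [[290.33, 176.52], [369.51, 197.49]]
g15 [[290.31, 176.58], [369.24, 198.11]]
scene [300.23891214 155.72289412] [(17, [305.1, 153.7]), (23, [297.1, 155.8])]
top [376.97335657 212.11334218] [(38, [381.9, 217.3])]
[{'position': [0.4982, -0.2829, 0.0664], 'score': 0.69}] [{'position': [0.5354, -0.2934, 0.066], 'score': 0.38}]
rotvec [ 0.0001 -0.0001 -0.0334] shift before turn [0.2126 0.589  0.0298] after turn [0.1928 0.5957 0.0297]
```

Call:
apply_moves(claw=[0.043,0.043,0.043,0.043,0.043,0.043,0.043,0.043,0.043,0.043,0.043,0.043,0.043,0.043,0.043,0.043,0.043,0.043,0.043,0.043], xyz=[[0.004,0.012,-0.02],[0.008,0.023,0],[0.0135,0.0375,0],[0.0135,0.0375,0],[0.0135,0.0375,0],[0.0135,0.0375,0],[0.0135,0.0375,0],[0.0135,0.0375,0],[0.0135,0.0375,0],[0.0135,0.0375,0],[0.0135,0.0375,0],[0.0135,0.0375,0],[0.0135,0.0375,0],[0.0135,0.0375,0],[0.0135,0.0375,0],[0.0135,0.0375,0],[0.008,0.02,0],[0.0036,0.009,0],[0,0,0],[0,0,0]], twist=[[0,0,0],[0,0,0],[0,0,0],[0,0,0],[0,0,0],[0,0,0],[0,0,0],[0,0,0],[0,0,0],[0,0,0],[0,0,0],[0,0,0],[0,0,0],[0,0,0],[0,0,0],[0,0,0],[0,0,0],[0,0,0],[0,0,-0.0334],[0,0,0]])

```text
clock: 26.2
position: [0.5436, 0.3327, 0.2655]
tool_rot: [-3.141, -0.001, 2.795]
force: [0.2, -0.4, -0.2]
grip_width: 0.0432
finger_force: 3.0
```

```bash
python3 look.py g16 0 0 0 0 0 0; python3 rd.py g13 g15 g16; cat > cmpj.py <<'E'
from mv import *
from oj import orange
from workcell import bot
import sys
F=pickle.load(open(sys.argv[1],"rb"));G=pickle.load(open("g2.pkl","rb"))
s=bot.observe();M=R.from_euler("xyz",s["tool_rot"]).as_matrix()
jn=s["position"]+M@[0,0,.083];jo=np.array([.5435,.3332,.1322])
for c in F:
    a=proj(F[c],[jn])[0];b=proj(F[c],[jo])[0];print(c,"now",a.round(1),orange(F[c],a),"g2",b.round(1),orange(G[c],b))
plan(s["position"],s["tool_rot"],[.5437,.3334,.2158],R.from_euler('xyz',[-3.141,0,2.793]).as_matrix())
E
python3 cmpj.py g16.pkl
```

```text
26.3 [0.54401049 0.33212615 0.26536259] [-3.14129267e+00 -1.04256295e-03  2.79154925e+00] 0.043128743278996705 2.980818553478457 [ 0.30151011 -0.65815839 -0.94101207]
jaws [0.54392067 0.33213244 0.18236264]
g13 [[290.5, 176.76], [369.48, 197.95]]
g15 [[290.31, 176.58], [369.24, 198.11]]
g16 [[290.26, 176.62], [370.01, 198.4]]
scene now [192.5 213.6] [(31, [199.9, 212.4]), (35, [187.7, 216.1])] g2 [193.2 230.1] [(31, [197.8, 228.4]), (34, [186.6, 231.9])]
top now [108.6 202.9] [] g2 [115.9 204.9] []
rotvec [ 0.0003 -0.001  -0.0015] shift before turn [0.0007 0.0011 0.0496] after turn [0.0007 0.0011 0.0496]
```

Call:
apply_moves(claw=[0.043,0.043,0.043,0.043,0.043,0.043], xyz=[[0,0,0],[0.001,0.003,0.01],[0,0,0.02],[0,0,0.015],[0,0,0.005],[0,0,0]], twist=[[0,-0.055,0],[0,0,0],[0,0,0],[0,0,0],[0,0,0],[0,0,0]])

```text
clock: 26.9
position: [0.5461, 0.3353, 0.2143]
tool_rot: [-3.141, 0.052, 2.793]
force: [-0.4, 0.3, -0.6]
grip_width: 0.0432
finger_force: 3.0
```

```bash
python3 look.py g17 0 0 0 0 0 0; python3 cmpj.py g17.pkl; python3 -c "
from h import *
F=pickle.load(open('g17.pkl','rb'));G=pickle.load(open('g2.pkl','rb'))
for X in(F,G):
    I=cv2.cvtColor(X['top']['img'],cv2.COLOR_RGB2HSV);m=(I[...,0]>=5)&(I[...,0]<=14)&(I[...,1]>95);m[:190]=0;m[225:]=0;m[:,:100]=0;m[:,150:]=0
    ys,xs=np.nonzero(m);print(len(xs),xs.mean(),ys.mean())
"
```

```text
27.0 [0.54633677 0.33592318 0.21564806] [3.14099047 0.05343116 2.79282142] 0.04310826788371014 2.980413594923448 [ 0.22566546  0.15500218 -0.42116012]
jaws [0.55051965 0.33445531 0.13276653]
scene now [190.8 229.4] [(30, [198.0, 228.5]), (36, [186.2, 232.6])] g2 [193.2 230.1] [(31, [197.8, 228.4]), (34, [186.6, 231.9])]
top now [115.4 202. ] [] g2 [115.9 204.9] []
rotvec [ 0.0012  0.0534 -0.0002] shift before turn [ 0.0016 -0.0033 -0.0002] after turn [ 0.0016 -0.0033 -0.0001]
0 nan nan
7 122.28571428571429 207.28571428571428<string>:6: RuntimeWarning: Mean of empty slice.
  ret = ret.dtype.type(ret / rcount)
```

The jaws are back on the same scene pixels as when they left the pot, (198,228.5)/(186,232.6). Descend vertically, allowing for the 3° tool tilt.

Call:
apply_moves(claw=[0.043,0.043,0.043,0.043,0.043,0.043], xyz=[[0.0006,0,0.01],[0.0008,0,0.015],[0.0008,0,0.015],[0.0008,0,0.015],[0.0005,0,0.01],[0,0,0]], twist=[[0,0,0],[0,0,0],[0,0,0],[0,0,0],[0,0,0],[0,0,0]])

```text
clock: 27.6
position: [0.5457, 0.3354, 0.1483]
tool_rot: [-3.14, 0.052, 2.793]
force: [-0.4, -0.3, -0.6]
grip_width: 0.043
finger_force: 3.0
```

Call:
apply_moves(claw=[0.043,0.043,0.043,0.043,0.043,0.043], xyz=[[0.0006,0,0.012],[0.0006,0,0.012],[0.0006,0,0.012],[0.0004,0,0.007],[0.0002,0,0.004],[0,0,0]], twist=[[0,0,0],[0,0,0],[0,0,0],[0,0,0],[0,0,0],[0,0,0]])

```text
clock: 28.2
position: [0.5461, 0.3357, 0.1026]
tool_rot: [-3.141, 0.053, 2.793]
force: [-0.6, -0.5, -1.2]
grip_width: 0.0427
finger_force: 3.0
```

Call:
apply_moves(claw=[0.043,0.043,0.043,0.043], xyz=[[0,0,0.002],[0,0,0.002],[0,0,0.001],[0,0,0]], twist=[[0,0,0],[0,0,0],[0,0,0],[0,0,0]])

```text
clock: 28.6
position: [0.5466, 0.3356, 0.0981]
tool_rot: [3.142, 0.054, 2.793]
force: [-0.1, -1.0, -1.6]
grip_width: 0.0431
finger_force: 3.0
```

```bash
python3 look.py g18 0 0 0 0 0 0; python3 fm.py; python3 -c "
from workcell import bot
for c in('scene','top'):print(bot.find_in(c,'tongs_grip')[:1],bot.find_in(c,'gauge_red_mid')[:1])"
```

```text
28.7 [0.54658468 0.33563957 0.09815387] [3.14145945 0.05374582 2.79299655] 0.04290833887175455 2.9808733117533848 [-0.27370214 -0.80938973 -1.51001291]
jaws [0.55077904 0.33412695 0.01527372]
28.7 F [ 0.05 -0.85 -1.51] M [-0.034  0.058  0.014] contact x rel TCP 0.0411 jaws-4 vs home [-0.199   0.5919 -0.0449] 0.04290833887175455 rot [3.1415 0.0537 2.793 ]
[{'position': [0.5441, 0.3248, 0.0973], 'score': 0.67}] [{'position': [0.534, -0.2929, 0.0649], 'score': 0.44}]
[] [{'position': [0.5045, -0.2858, 0.0652], 'score': 0.54}]
```

Call:
apply_moves(claw=[0.043,0.043,0.043], xyz=[[0,0,0.001],[0,0,0.001],[0,0,0]], twist=[[0,0,0],[0,0,0],[0,0,0]])

```text
clock: 29.2
position: [0.5467, 0.3357, 0.0961]
tool_rot: [3.141, 0.054, 2.793]
force: [-0.1, -1.0, 1.4]
grip_width: 0.0431
finger_force: 3.1
```

Call:
apply_moves(claw=[0.046,0.05,0.055,0.06,0.07,0.08,0.085,0.085,0.085,0.085], xyz=[[0,0,0],[0,0,0],[0,0,0],[0,0,0],[0,0,0],[0,0,0],[0,0,0],[0,0,0],[0,0,0],[0,0,0]], twist=[[0,0,0],[0,0,0],[0,0,0],[0,0,0],[0,0,0],[0,0,0],[0,0,0],[0,0,0],[0,0,0],[0,0,0]])

```text
clock: 30.2
position: [0.5466, 0.3356, 0.0961]
tool_rot: [3.141, 0.054, 2.793]
force: [0.4, -0.0, -0.3]
grip_width: 0.0849
finger_force: 0.0
```

Call:
apply_moves(claw=[0.085,0.085,0.085,0.085,0.085,0.085,0.085,0.085,0.085,0.085,0.085,0.085,0.085,0.085,0.085], xyz=[[0,0,0],[-0.0003,0,-0.005],[-0.0005,0,-0.01],[-0.001,0,-0.02],[-0.001,0,-0.02],[-0.002,0,-0.035],[-0.002,0,-0.035],[0.03,0.01,0],[0.035,0.01,0],[0.035,0.01,0],[0.035,0.01,0],[0.035,0.01,0],[0.035,0.01,0],[0.03,0.01,0],[0,0,0]], twist=[[0,0,0],[0,0,0],[0,0,0],[0,0,0],[0,0,0],[0,0,0],[0,0,0],[0,0,0],[0,0,0],[0,0,0],[0,0,0],[0,0,0],[0,0,0],[0,0,0],[0,0,0]])

```text
clock: 31.7
position: [0.3459, 0.4845, 0.2108]
tool_rot: [3.139, 0.053, 2.799]
force: [1.4, -1.1, 0.5]
grip_width: 0.085
finger_force: 0.0
```

```bash
python3 look.py g19 0 0 0 0 0 0; python3 rd.py g13 g16 g19; python3 - <<'E'
from h import *
from workcell import bot
for n in "tongs_grip gauge_red_mid gauge_blue_mid gauge_yellow_mid".split():
    print(n,[[np.round(d["position"],4).tolist() for d in bot.find_in(c,n)[:1]] for c in("scene","top")])
F=pickle.load(open("f0.pkl","rb"));G=pickle.load(open("g19.pkl","rb"))
# registration of tongs patch, rack patch between start and now
for c,x,y,w,h,n in(("top",98,185,60,48,"pot top"),("top",222,168,16,55,"blue"),("top",238,168,14,55,"yellow"),("scene",180,215,45,55,"pot scene")):
    a,b=[cv2.cvtColor(X[c]["img"],cv2.COLOR_RGB2GRAY)[y:y+h,x:x+w].astype(np.float32) for X in(F,G)]
    print(n,np.round(cv2.phaseCorrelate(a,b),2).tolist() if 0 else (np.round(cv2.phaseCorrelate(a,b)[0],2),round(float(abs(a-b).mean()),1)))
# red gauge: predicted vs observed along the axis: bright shank pixels in top, fixture frame at z=.067
f=G["top"];d=cv2.absdiff(cv2.cvtColor(F["top"]["img"],cv2.COLOR_RGB2GRAY),cv2.cvtColor(f["img"],cv2.COLOR_RGB2GRAY)).astype(np.float32)
d[:175]=0;d[270:]=0;d[:,:325]=0;d[:,395:]=0;ys,xs=np.nonzero(d>35)
w=back(f,np.c_[xs,ys],.064)[:,:2];A=R.from_euler('z',-21.75,degrees=True).as_matrix()[:2,:2];l=(w-[.5125,-.288])@A*1000
print(len(xs));
for a in range(-100,90,10):
    t=l[abs(l[:,0]-a)<6,1]
    if len(t):print(a,len(t),np.median(t).round(1),t.min().round(1),t.max().round(1))
E
```

```text
31.8 [0.34972473 0.48207189 0.21011028] [3.14031061 0.05433368 2.79448973] 0.08543230037450544 0.0 [ 0.6637733  -0.58984047  0.44976469]
jaws [0.35399959 0.48063862 0.12723283]
g13 [[290.5, 176.76], [369.48, 197.95]]
g16 [[290.26, 176.62], [370.01, 198.4]]
g19 [[290.28, 176.71], [370.05, 198.41]]
tongs_grip [[[0.5528, 0.3566, 0.1101]], [[0.543, 0.3222, 0.1283]]]
gauge_red_mid [[[0.5316, -0.2916, 0.066]], [[0.5037, -0.2835, 0.0631]]]
gauge_blue_mid [[[0.526, 0.0801, 0.0466]], [[0.5892, 0.0696, 0.0873]]]
gauge_yellow_mid [[[0.5224, 0.0316, 0.0436]], [[0.5812, 0.0241, 0.0915]]]
pot top (array([-0.53,  0.17]), 2.6)
blue (array([ 0.02, -0.01]), 0.5)
yellow (array([0.5 , 0.02]), 0.5)
pot scene (array([-0.03,  0.27]), 22.8)
260
-80 3 -1.8 -2.7 -0.3
-70 10 -2.8 -53.5 -0.1
-60 20 -26.2 -55.7 1.0
-50 19 -4.3 -55.5 1.4
-40 24 0.3 -56.9 8.9
-30 20 0.6 -8.9 8.2
-20 15 -2.1 -54.9 1.4
-10 17 -47.5 -57.2 1.4
0 17 -47.1 -56.1 0.1
10 27 -50.3 -58.4 0.5
20 32 -2.3 -59.1 8.8
30 11 4.2 -5.8 8.2
40 19 -50.5 -57.8 0.2
50 58 -47.1 -65.9 11.2
60 21 -46.2 -65.9 9.7
```

```bash
python3 - <<'E'
from h import *
from scipy.optimize import least_squares
G=pickle.load(open("g19.pkl","rb"));F=pickle.load(open("f0.pkl","rb"))
A=R.from_euler('z',-21.75,degrees=True).as_matrix()
def up(f):return cv2.resize(f["img"],None,fx=4,fy=4,interpolation=2)
f=G["top"];I=cv2.cvtColor(up(f),cv2.COLOR_RGB2HSV);m=((I[...,0]>=168)|(I[...,0]<=7))&(I[...,1]>90)
ys,xs=np.nonzero(m);u=(xs+.5)/4-.5;v=(ys+.5)/4-.5;k=(abs(u-370)<9)&(abs(v-198)<9)
l=(back(f,np.c_[u[k],v[k]],.066)-[.5125,-.288,0])@A*1000
print("red x,y percentiles",np.percentile(l[:,0],[2,50,98]).round(1),np.percentile(l[:,1],[2,50,98]).round(1))
# grey profile along the axis, before and after, top camera, sampled at z .067
for n,f in(("before",F["top"]),("after",G["top"])):
    t=np.arange(24,84,2)/1000
    P=np.c_[t,0*t,0*t+.007]@A.T+[.5125,-.288,.06];q=proj(f,P)
    print(n,[tuple(int(c) for c in cv2.getRectSubPix(f["img"],(1,1),tuple(map(float,p)))[0,0]) for p in q])
E
```

```text
red x,y percentiles [49.4 54.7 59.5] [-7.6  0.8 11.3]
before [(207, 211, 214), (231, 235, 238), (238, 242, 244), (229, 234, 235), (210, 220, 219), (185, 203, 198), (171, 196, 187), (165, 194, 183), (162, 193, 181), (163, 194, 181), (163, 194, 182), (163, 194, 182), (162, 194, 181), (161, 193, 179), (162, 193, 180), (160, 191, 178), (158, 187, 176), (165, 187, 179), (180, 194, 190), (197, 204, 205), (208, 213, 215), (203, 211, 211), (187, 200, 197), (159, 184, 175), (136, 177, 159), (124, 176, 152), (121, 178, 152), (120, 176, 152), (121, 172, 150), (123, 165, 147)]
after [(220, 223, 226), (221, 224, 227), (220, 224, 226), (220, 224, 226), (220, 224, 226), (220, 223, 225), (218, 223, 224), (218, 222, 224), (218, 222, 224), (218, 220, 222), (214, 208, 210), (211, 188, 189), (209, 158, 158), (208, 128, 129), (210, 113, 113), (215, 106, 106), (221, 106, 105), (223, 129, 129), (220, 160, 160), (216, 192, 194), (214, 208, 210), (205, 208, 209), (188, 200, 197), (160, 184, 175), (136, 177, 158), (123, 175, 152), (121, 177, 152), (120, 176, 152), (121, 172, 150), (123, 165, 147)]
```

The red head runs straight into the bright stop button, with no green gap at 58–64 mm. The blue and yellow patches are unchanged, and the tongs are back in the pot. Handing in.

```bash
python3 -c "
from workcell import bot
print(bot.job_done())"
```

```text
the job is handed in; nothing more can be done
None
```

I handed the job in at about 32 s of robot time. Camera and force checks showed the red gauge in the V-rests with its head against the stop, the tongs back in their pot and released, and the blue and yellow gauges not moved; I did not re-check the loose things, and no verdict was shown.

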